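Clear the scrap, then decant the bearing balls into the bottle

TASK

While the amber bottle is still stoppered, put all the orange plastic offcuts on the bench into the grey bin. Then take the stopper off, carry the scoop level to the bottle, rest the lip of its spout just inside the narrow mouth and only then tilt it so that every steel ball runs into the bottle; level it again before you lift the lip out. Finally stand the scoop back upright on its blue mat, put the stopper back in the bottle and let go, leaving the small card box and the gauge block where they are.

Things in the scene. Friction and masses are not known exactly. Their poses are not given: they have to be found in the camera images.
- bottle: squat amber bottle with a narrow neck, fixed on a dark round foot (100 mm across, 10 mm high). Body 82 mm across up to z 45, shoulder to z 58, then a straight neck 46 mm outside and 40 mm inside, rim at z 100. Hollow, inner floor at z 10. Behind it is a fixed white machine 300 mm high (x above 0.49, y above -0.31). Origin: centre of its underside, on the bench; z up
- bottle_mouth (a point): centre of the bottle's open mouth, level with the top of the rim, 100 mm above the bench
- stopper: loose blue stopper that closes the bottle: black plug 28 mm across and 10 mm deep (the mouth is 40 mm) under a flange 54 mm across and 5 mm thick that rests on the rim, and a knob on top 22 mm across from 28 to 41 mm above the origin (a 16 mm stem below it). Total height 43 mm. Origin: centre of the plug's underside; z up. It stands by itself on its plug
- scoop: loose steel pouring scoop, 0.16 kg, with the balls. Origin: under the bowl's middle, at its underside; -x points along the spout, +x to the handle, z up. Bowl x -35 to +35 mm, 25 mm wide (20 inside), walls to z 46; its floor climbs 14 degrees from z 5 at the handle end to z 22 at the spout, so balls stay back while level and roll out when tilted spout-down about 30 degrees or more
- scoop_grip (a point): point in the scoop's black upright handle post, at x +51, y 0, z 66 mm in its frame. The post is 16 mm thick along y, 22 mm along x, from z 14 to its free top at z 88; grip it from above across its thickness
- scoop_bend (a point): middle of the spout's underside where the lip begins, at x -60, y 0, z 19 mm in the scoop's frame. Behind it the spout is level for 25 mm, 25 mm wide outside; ahead of it the lip goes down at 50 degrees
- scoop_lip (a point): end of the lip, middle of its upper face, at x -71, y 0, z 9 mm in the scoop's frame. With the spout's underside on the bottle's rim and the bend 4 mm inside the neck wall, this point is 10 mm below the rim
- mat: the scoop's thin blue mat, fixed, 170 x 70 x 3 mm, longer side along its x. Origin: centre of its underside; the scoop starts on it, pointing along the mat's length
- bin: open grey scrap bin, fixed, 110 (x) x 120 (y) x 65 mm high, walls 4 mm, inner floor at z 8. Origin: centre of its underside; z up. To its right stands a fixed grey instrument, 105 mm high, from x 0.42, y below 0.335 at its front; keep the hand clear of it
- scrap_1: orange plastic sawn offcut (scrap), a stepped block, 26 x 44 x 36 mm (x, y, z), 20 g. Origin: centre of its underside. Grip across its x or along its y. None if absent from the start
- scrap_2: orange plastic sawn offcut (scrap), a U-channel, 28 x 40 x 36 mm, open side up (x, y, z), 20 g. Origin: centre of its underside. Grip across its x or along its y. None if absent from the start
- scrap_3: orange plastic sawn offcut (scrap), an I-section, 26 x 46 x 36 mm (x, y, z), 20 g. Origin: centre of its underside. Grip across its x or along its y. None if absent from the start
- scrap_4: orange plastic sawn offcut (scrap), a rectangular tube, 26 x 36 x 36 mm (x, y, z), 20 g. Origin: centre of its underside. Grip across its x or along its y. None if absent from the start
- ball_1_center (a point): centre of a steel ball 15 mm across, 14 g, at the start in the scoop's bowl
- ball_2_center (a point): centre of a steel ball 15 mm across, 14 g, at the start in the scoop's bowl
- ball_3_center (a point): centre of a steel ball 15 mm across, 14 g, at the start in the scoop's bowl
- label_box: bystander: small closed brown card box, 55 x 85 x 35 mm
- gauge_block: bystander: steel block 25 x 50 x 20 mm
Not all that is in view belongs to the job. Leave any green or purple look-alike of the scrap_4 alone.

How it is judged:
On the way, in this order (a step that is already met when the one before it is completed fails the run):
1. all offcuts lie in the bin while the stopper is still in the bottle (x of scrap_1 in the frame of bin between -0.052 and 0.052 m and y of scrap_1 in the frame of bin between -0.057 and 0.057 m and height (world z) of each of scrap_1, scrap_2, scrap_3, scrap_4 below 0.06 m and x of scrap_2 in the frame of bin between -0.052 and 0.052 m and y of scrap_2 in the frame of bin between -0.057 and 0.057 m and x of scrap_3 in the frame of bin between -0.052 and 0.052 m and y of scrap_3 in the frame of bin between -0.057 and 0.057 m and x of scrap_4 in the frame of bin between -0.052 and 0.052 m and y of scrap_4 in the frame of bin between -0.057 and 0.057 m and horizontal distance between stopper and bottle below 0.009 m and z of stopper in the frame of bottle_mouth between -0.014 and -0.006 m and angle between stopper's own z axis and vertical below 0.12 rad), for 0.2 s.
2. the stopper is off the bottle (horizontal distance between stopper and bottle above 0.05 m), for 0.2 s.
3. the scoop, still level (within 0.25 rad), has the end of its lip inside the bottle's mouth, 3 to 30 mm below the rim and within 18 mm of its centre (horizontal distance between scoop_lip and bottle_mouth below 0.018 m and z of scoop_lip in the frame of bottle_mouth between -0.03 and -0.003 m and angle between scoop's own z axis and vertical below 0.25 rad), for 0.3 s.
4. every ball is in the bottle, below its neck (horizontal distance between each of ball_1_center, ball_2_center, ball_3_center and bottle below 0.042 m and height (world z) of each of ball_1_center, ball_2_center, ball_3_center below 0.065 m), for 0.2 s.
5. the scoop is level again, its lip out of the mouth (angle between scoop's own z axis and vertical below 0.25 rad and distance between scoop_lip and bottle_mouth above 0.04 m), for 0.1 s.
At the end, for the whole second after the job is handed in: All offcuts in the bin, all balls in the bottle, stopper seated flat in the mouth, scoop upright on its mat (centre within 50 mm along and 35 mm across the mat's centre), nothing held, all at rest (all of step 1 and all of step 4 and angle between scoop's own z axis and vertical below 0.12 rad and height (world z) of scoop below 0.012 m and x of scoop in the frame of mat between -0.05 and 0.05 m and y of scoop in the frame of mat between -0.035 and 0.035 m and linear speed of each of scoop, stopper below 0.02 m/s); the robot touches nothing.
It fails at once if the scoop is tilted more than 0.35 rad while its lip is not in the bottle's mouth (over 25 mm aside or 12 mm above the rim) (angle between scoop's own z axis and vertical above 0.35 rad and (horizontal distance between scoop_lip and bottle_mouth above 0.025 m or z of scoop_lip in the frame of bottle_mouth above 0.012 m)).
It fails at once if the small card box is moved by more than 30 mm (distance of label_box from where it was at the start of the episode above 0.03 m).
It fails at once if the steel gauge block is moved by more than 30 mm (distance of gauge_block from where it was at the start of the episode above 0.03 m).
Of scrap_1, scrap_2, scrap_3, scrap_4 only 2 to 4 are there at a start; the rules pass over those that are not, and their reading is None.
At some moment in a run one of scrap_1, scrap_2, scrap_3, scrap_4 may be knocked a few centimetres aside while the robot is not near it.
It also fails if it takes over 210 s, if anything falls off the work surface, if the arm or the gripper's body presses on something with over 40 N, if the wrist force passes 120 N, or if a joint passes its speed limit or range.

ROBOT

A 6-joint arm with a two-finger parallel gripper is mounted at the origin on a cart in front of the work surface, level with it; the furniture and walls round the work are solid. World frame = base frame: x ahead of the robot, y to its left, z up, the work surface at z = 0. Lengths are in m, angles in rad, forces in N, time in s.
With the tool pointing down it reaches from about 0.4 to 0.825 m from the base axis. Payload 7 kg.
Tool frame: the origin (TCP) lies at the centre of the arm's flange, where the gripper is bolted on; the fingertips stand 178 mm ahead of it and the grasp point (between the pads) lies ahead of it (tcp_to_grasp is the z of the grasp point in the tool frame, in m); z points along the fingers, x is the direction in which the jaws open and shut, and the axes are right-handed (so a half turn about z gives the same grasp; the last joint's range is limited). The gripper opens to 88 mm and grips with 3 to 60 N. Pads are 19 mm wide; open, the fingers measure 130 mm over their backs; the gripper's body (78 mm by 193 mm) begins 47 mm behind the grasp point.
Start: joints at [-1.05, 0.359, 0.012, 0, -1.224, -0.288], TCP at [0.156, -0.657, 0.405] pointing down, gripper open.
Joint ranges: [-3.07, 3.07], [-1.43, 2.12], [-1.02, 1.25], [-3.03, 1.67], [-3.05, -0], [-3.03, 3.03]. Speed limits (rad/s): [2.39, 2.39, 3.01, 3.14, 3.14, 3.14].

INTERFACE

Orientations are given as [roll, pitch, yaw] about the fixed x, y, z axes, in that order (R = Rz(yaw) Ry(pitch) Rx(roll)).
In Python, from station import get_state, grab_frame, job_done, tcp_to_grasp gives the robot as it stands.
- The arm moves only by the tool drive_tool, never from a script. Its argument "moves" is a list of rows, each a list of 7 numbers: the shift along the tool's x, y, z in mm, then the turn, a rotation vector about the tool's x, y, z in degrees, then the closure, from -1 (fully open) to 1 (shut), so that 0 is half open. In form: [[dx, dy, dz, ax, ay, az, claw], ...]. A call has 1 to 12 rows; each row is the pose to reach, as a shift and turn from the pose commanded when the call began, along the tool's axes at that moment; what a row does not reach only later rows make up. A row lasts 1/8 s, in which the tool goes at most 62.5 mm and 10.7 degrees, less where a joint would pass 70% of its speed; a pose out of reach is approached as far as the arm can. A call with a gripper value outside its range is refused whole. The fingers move at their own pace and stop on an object; "grip_force" is the grip in N (left out, the last holds). Time passes only in rows, so rows that repeat a pose let the fingers close. It gives the time, the measured TCP pose, the force and the opening at its end, in the units of the state.
- get_state(): the state, without advancing time (a new reading comes with each control period).
- grab_frame(name): name is "scene" or "top"; returns a dict with "img" (400x640x3 uint8, red, green, blue), "range_z" (400x640 float32, m along the optical axis (not along the pixel's ray), 0 where there is no reading), "fovy" (degrees; the focal length in pixels is half the picture's height over the tangent of half this angle, whatever the lens; pixels are square), "cx", "cy" (the principal point, pixels), "rvec" (rotation vector, rad) and "tvec" (3), from world to camera coordinates, as OpenCV has them. Camera axes: x right, y down, z forward; pixel columns grow to the right and rows downward; lengths in m; the calibration is good to about 2 mm. A picture is of the moment at which its call begins.
- job_done(): hands the job in, once; it reports no verdict.
The state is a dict: "t": time; "q": joint angles; "qd": joint speeds; "joint_efforts": joint torques, N m; "eef_pos": TCP position; "ee_rot": TCP orientation; "force": force on the tool from outside, world axes, zero at the start; "moment": the same for the moment, N m; "width": finger opening in m.
Only numpy, scipy, OpenCV 4.12 (cv2) and the standard library are available. Lean on these libraries where they do the work, as an engineer would, in place of code of your own. Each camera call takes 0.05 s, during which the arm holds its last target. There are 200 camera calls.

## Working session

There is one attempt and no reset: what is moved stays moved. The work goes in short steps, Python scripts to look and compute and a tool call to move; the robot and the scene stay as the last step left them, time stands still between calls to the robot, and variables do not carry over. Pictures are saved under pics/ and viewed, about 12 in all and at most 16, crops included, and the job is handed in when it is done.

Besides the shell and the picture viewer there is one more tool, called after "Emit:" in YAML: its name, and indented under it one key for each argument. drive_tool: Moves the arm, as the interface text tells. Its arguments: {"type":"object","properties":{"moves":{"type":"array"},"grip_force":{"type":"number"}},"required":["moves"]}

```bash
ls; mkdir -p pics
cat > h.py <<'E'
import numpy as np, cv2
from station import get_state, grab_frame, job_done, tcp_to_grasp
def cam(name):
    f=grab_frame(name); R,_=cv2.Rodrigues(np.array(f["rvec"],float)); f["R"]=R; f["t"]=np.array(f["tvec"],float).ravel()
    f["f"]=200/np.tan(np.radians(f["fovy"])/2); f["C"]=-R.T@f["t"]; return f
def cloud(f):
    v,u=np.mgrid[0:400,0:640]; z=f["range_z"]
    P=np.stack([(u-f["cx"])/f["f"]*z,(v-f["cy"])/f["f"]*z,z],-1)
    W=(P-f["t"])@f["R"]; W[z==0]=np.nan; return W
def ray(f,u,v,h):
    d=f["R"].T@np.array([(u-f["cx"])/f["f"],(v-f["cy"])/f["f"],1.]); s=(h-f["C"][2])/d[2]; return f["C"]+s*d
def proj(f,p):
    c=f["R"]@np.array(p,float)+f["t"]; return c[:2]/c[2]*f["f"]+[f["cx"],f["cy"]]
def save(f,n): cv2.imwrite("pics/"+n,f["img"][:,:,::-1])
E
python3 - <<'E'
from h import *
s=get_state(); print({k:np.round(v,3) for k,v in s.items()}, tcp_to_grasp if not callable(tcp_to_grasp) else tcp_to_grasp())
for n in("scene","top"):
    f=cam(n); save(f,n+"0.png"); print(n,f["fovy"],f["C"].round(3),f["R"][2].round(3),(f["range_z"]>0).mean())
E
```

```text
pics
{'t': np.float64(0.0), 'q': array([-1.05 ,  0.359,  0.011, -0.   , -1.224, -0.288]), 'qd': array([-0.   ,  0.001,  0.001,  0.001,  0.   ,  0.001]), 'joint_efforts': array([ 2.0000e-03, -5.8272e+01,  2.9307e+01,  6.9970e+00,  7.0000e-03,
       -0.0000e+00]), 'eef_pos': array([ 0.156, -0.657,  0.404]), 'ee_rot': array([-3.141e+00, -2.000e-03,  1.803e+00]), 'force': array([-0.136,  0.135, -1.027]), 'moment': array([ 0.001, -0.06 , -0.06 ]), 'width': np.float64(0.087)} 0.1593
scene 55.837127725354094 [-0.074  0.735  1.089] [ 0.441 -0.465 -0.768] 0.995921875
top 50.18078745718841 [0.402 0.097 1.582] [ 0.086 -0.009 -0.996] 0.996
```

View pics/scene0.png

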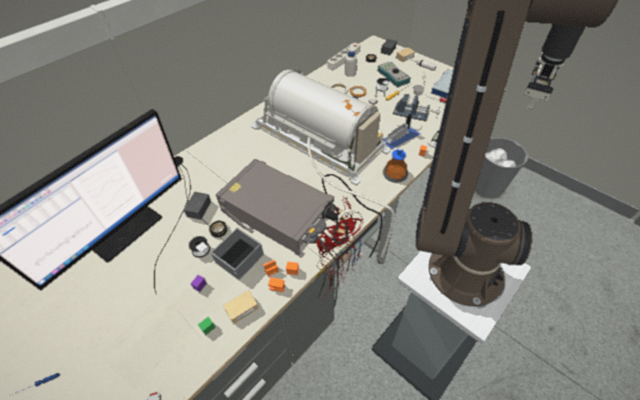

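View pics/top0.png

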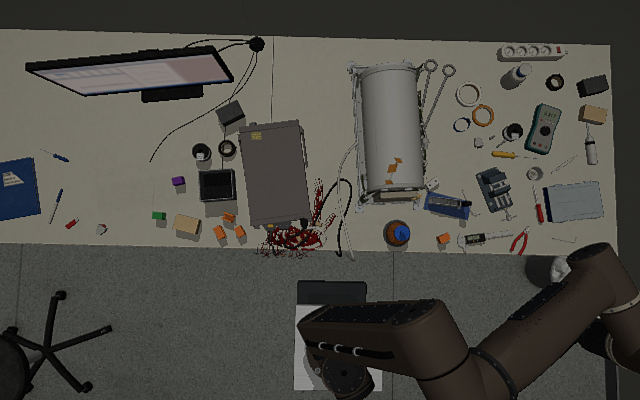

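The scene view shows three orange offcuts by the bin (about 270,267; 292,268; 277,285), a fourth right of the bottle (423,150), and green and purple look-alikes. The top view shows the bottle with its stopper at (397,233) and the scoop on its mat at (447,204).

Run:
```python
from h import *
fs={n:cam(n) for n in("scene","top")}
for n,f in fs.items():
    W=cloud(f); hsv=cv2.cvtColor(f["img"],cv2.COLOR_RGB2HSV)
    for nm,lo,hi in(("orange",(5,170,120),(16,255,255)),("blue",(105,150,60),(125,255,255)),("amber",(5,120,40),(16,255,125))):
        m=cv2.inRange(hsv,lo,hi); k,l,st,c=cv2.connectedComponentsWithStats(m)
        for i in range(1,k):
            if st[i,4]>25:
                p=W[l==i]; zt=np.nanpercentile(p[:,2],95); tp=p[p[:,2]>zt-.006]
                cnt=np.argwhere(l==i)[:,::-1][p[:,2]>zt-.006]; r=cv2.minAreaRect(cnt.astype(np.float32))
                print(n,nm,c[i].round(0),st[i,4],"ztop %.3f"%zt,"top",np.nanmean(tp,0).round(3),"mn",np.nanmin(p,0).round(3),"mx",np.nanmax(p,0).round(3),np.round(r[1],0),round(r[2]))
t=fs["top"]["img"]; s=fs["scene"]["img"]
a=cv2.resize(t[155:255,150:260],None,fx=4,fy=4,interpolation=2); b=cv2.resize(t[180:255,375:485],None,fx=4,fy=4,interpolation=2)
c=cv2.resize(s[225:325,180:270+30],(440,366)); d=cv2.resize(s[100:200,360:470],None,fx=4,fy=4)[:300]
im=np.zeros((720,880,3),np.uint8); im[:400,:440]=a; im[400:700,:440]=b; im[:366,440:]=c; im[400:700,440:]=d
cv2.imwrite("pics/crop.png",cv2.resize(im,(733,600))[:,:,::-1])
np.savez("f0.npz",t=fs["top"]["range_z"],s=fs["scene"]["range_z"])
```

```text
scene orange [423. 150.] 38 ztop 0.038 top [ 0.398 -0.363  0.035] mn [ 0.387 -0.375  0.009] mx [ 0.409 -0.349  0.04 ] [4. 4.] 90
scene orange [395. 171.] 200 ztop 0.059 top [ 0.405 -0.185  0.058] mn [ 0.375 -0.203  0.014] mx [ 0.439 -0.161  0.067] [12.  4.] 14
scene orange [271. 268.] 124 ztop 0.037 top [0.459 0.418 0.034] mn [0.443 0.397 0.007] mx [0.477 0.437 0.04 ] [ 8. 11.] 63
scene orange [292. 268.] 109 ztop 0.038 top [0.407 0.371 0.036] mn [0.389 0.356 0.006] mx [0.424 0.389 0.04 ] [ 7. 10.] 90
scene orange [276. 284.] 149 ztop 0.038 top [0.403 0.444 0.035] mn [0.379 0.425 0.004] mx [0.428 0.462 0.039] [14.  8.] 11
scene blue [439.  93.] 32 ztop 0.027 top [ 0.56  -0.755  0.024] mn [ 0.526 -0.767  0.01 ] mx [ 0.59  -0.747  0.028] [14.  1.] 14
scene blue [398. 155.] 92 ztop 0.127 top [ 0.414 -0.198  0.126] mn [ 0.397 -0.221  0.1  ] mx [ 0.441 -0.178  0.132] [2. 5.] 90
scene blue [132. 212.] 297 ztop 0.107 top [0.92  0.607 0.104] mn [0.897 0.41  0.091] mx [0.947 0.767 0.111] [  2. 114.] 52
scene blue [ 48. 379.] 39 ztop 0.015 top [0.663 1.04  0.012] mn [0.653 1.018 0.007] mx [0.6
[... 699 characters left out ...]
0.132] mn [ 0.393 -0.24   0.051] mx [ 0.445 -0.181  0.136] [5. 6.] 90
top amber [483. 116.] 136 ztop 0.018 top [ 0.865 -0.529  0.015] mn [ 0.828 -0.57  -0.001] mx [ 0.908 -0.49   0.022] [20. 20.] 90
top amber [392. 168.] 63 ztop 0.260 top [ 0.618 -0.145  0.258] mn [ 0.605 -0.159  0.251] mx [ 0.632 -0.128  0.262] [ 7. 11.] 18
top amber [388. 182.] 26 ztop 0.256 top [ 0.575 -0.136  0.253] mn [ 0.57  -0.143  0.245] mx [ 0.581 -0.123  0.264] [6. 3.] 0
top amber [229. 217.] 57 ztop 0.033 top [0.463 0.401 0.034] mn [ 0.444  0.389 -0.004] mx [0.477 0.432 0.04 ] [7. 6.] 27
top amber [394. 233.] 197 ztop 0.061 top [ 0.417 -0.186  0.06 ] mn [ 0.381 -0.238  0.021] mx [ 0.457 -0.165  0.076] [17.  9.] 86
```

View pics/crop.png

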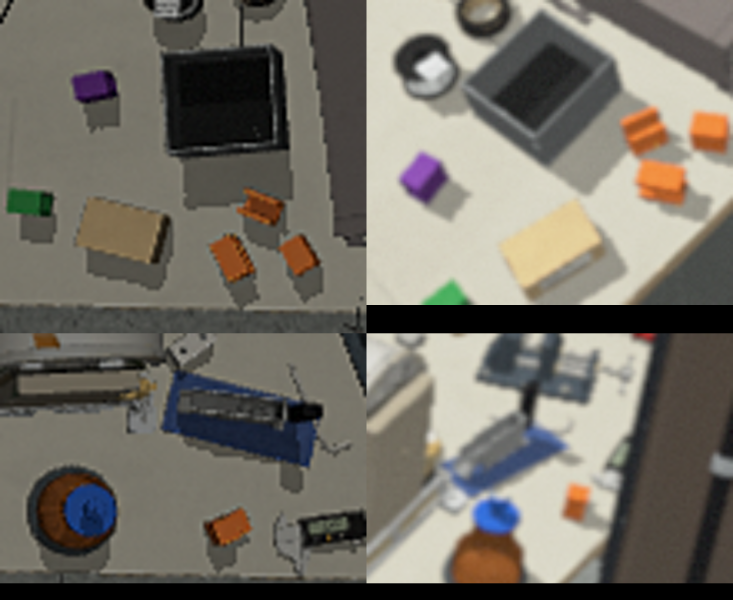

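Four offcuts: two stepped or I-section pieces and the U-channel near the bin, with the card box to their left, plus a tube right of the bottle. The scoop's spout points left (+y) and its black post is at crop (310,410). Now I'll measure poses.

```bash
cat >> h.py <<'E'
def rects(f,lo,hi,h,box,amin=25,band=None):
    """min-area rectangles (world) of colour blobs cast on plane h; box=(x0,x1,y0,y1)"""
    W=cloud(f); m=cv2.inRange(cv2.cvtColor(f["img"],cv2.COLOR_RGB2HSV),lo,hi)>0
    with np.errstate(invalid="ignore"):
        m&=(W[...,0]>box[0])&(W[...,0]<box[1])&(W[...,1]>box[2])&(W[...,1]<box[3])
        if band: m&=(W[...,2]>band[0])&(W[...,2]<band[1])
    k,l,st,c=cv2.connectedComponentsWithStats(m.astype(np.uint8),connectivity=4); out=[]
    for i in range(1,k):
        if st[i,4]<amin: continue
        v,u=np.nonzero(l==i); P=np.array([ray(f,a,b,h)[:2] for a,b in zip(u,v)])
        r=cv2.minAreaRect((P*1000).astype(np.float32)); a=r[2]; s=r[1]
        long=(a if s[0]>=s[1] else a+90)%180
        out.append((np.round(r[0]),np.round(sorted(s)),round(long),st[i,4],c[i].round(),round(float(np.nanmean(W[l==i][:,2])),3)))
    return out
E
python3 - <<'E'
from h import *
for n in("scene","top"):
    f=cam(n)
    print(n,"scrap (centre mm, sides, long-axis deg)")
    for r in rects(f,(4,150,60),(18,255,255),.036,(.36,.5,.3,.5),20,(.028,.055))+rects(f,(4,150,60),(18,255,255),.036,(.36,.5,-.45,-.3),20,(.028,.055)): print(r)
    print("mat"); print(*rects(f,(95,90,20),(125,255,255),.003,(.42,.6,-.55,-.25),40,(-.02,.02)),sep="\n")
    print("stopper"); print(*rects(f,(100,120,40),(125,255,255),.105,(.36,.48,-.26,-.15),20,(.09,.115)),*rects(f,(100,120,40),(125,255,255),.133,(.36,.48,-.26,-.15),8,(.124,.145)),sep="\n")
    print("dark high (post)"); print(*rects(f,(0,0,0),(180,255,75),.091,(.42,.6,-.5,-.3),5,(.07,.11)),sep="\n")
    print("bin rim"); print(*rects(f,(0,0,0),(180,110,130),.065,(.44,.62,.37,.53),30,(.052,.08)),sep="\n")
    print("scoop rim"); print(*rects(f,(0,0,0),(180,90,255),.049,(.42,.6,-.5,-.25),20,(.035,.065)),sep="\n")
    print("box"); print(*rects(f,(8,50,100),(28,160,255),.035,(.36,.5,.46,.62),40,(.022,.05)),sep="\n")
f=cam("top"); W=cloud(f); b=f["img"][185:255,375:480]
cv2.imwrite("pics/z.png",cv2.resize(b,None,fx=7,fy=7,interpolation=cv2.INTER_CUBIC)[:,:,::-1])
E
```

```text
scene scrap (centre mm, sides, long-axis deg)
(array([469., 413.]), array([11., 34.]), 69, np.int32(31), array([269., 263.]), 0.034)
(array([407., 371.]), array([29., 35.]), 36, np.int32(87), array([292., 266.]), 0.035)
(array([449., 422.]), array([11., 33.]), 71, np.int32(31), array([271., 269.]), 0.033)
(array([402., 444.]), array([28., 47.]), 30, np.int32(118), array([276., 283.]), 0.035)
(array([ 397., -361.]), array([16., 30.]), 123, np.int32(24), array([423., 148.]), 0.035)
mat
(array([ 519., -393.]), array([ 49., 163.]), 77, np.int32(177), array([403., 138.]), 0.003)
stopper
(array([ 417., -198.]), array([45., 46.]), 18, np.int32(83), array([398., 155.]), 0.105)
(array([ 410., -192.]), array([11., 18.]), 42, np.int32(12), array([399., 151.]), 0.128)
dark high (post)
(array([ 519., -425.]), array([16., 47.]), 124, np.int32(28), array([409., 117.]), 0.084)
bin rim
(array([518., 453.]), array([ 13., 117.]), 96, np.int32(109), array([248., 258.]), 0.06)
scoop rim
(array([ 528., -391.]), array([ 36., 148.]), 88, np.int32(107), array([402., 128.]), 0.045)
(array([ 531., -266.]), arr
[... 440 characters left out ...]
([443., 239.]), 0.036)
mat
(array([ 525., -396.]), array([ 67., 169.]), 77, np.int32(483), array([446., 208.]), 0.003)
stopper
(array([ 418., -207.]), array([49., 51.]), 46, np.int32(169), array([401., 232.]), 0.105)
dark high (post)
(array([ 529., -441.]), array([18., 25.]), 90, np.int32(39), array([467., 203.]), 0.088)
bin rim
(array([571., 451.]), array([102., 124.]), 93, np.int32(146), array([214., 190.]), 0.062)
scoop rim
(array([ 538., -268.]), array([14., 33.]), 91, np.int32(31), array([416., 200.]), 0.047)
(array([ 532., -399.]), array([25., 80.]), 91, np.int32(52), array([455., 203.]), 0.046)
box
(array([435., 561.]), array([53., 83.]), 77, np.int32(346), array([185., 223.]), 0.034)
```

View pics/z.png

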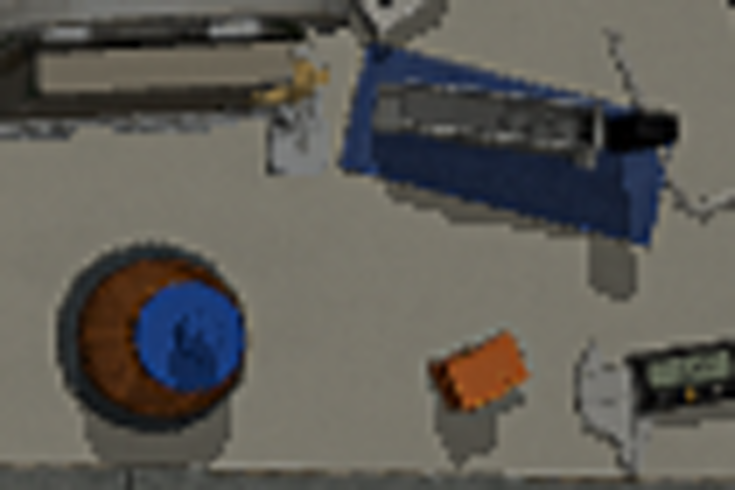

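```bash
cat >> h.py <<'E'
from scipy.spatial.transform import Rotation as Ro
def Rcur(s): return Ro.from_euler("xyz",s["ee_rot"])
def go(g,yaw=None,lean=None):
    """row (mm,deg) bringing grasp point to g (m), jaw axis at yaw deg (mod 180), lean=(deg, direction deg the hand's top leans to)"""
    s=get_state(); R0=Rcur(s); p0=np.array(s["eef_pos"])
    y0=np.degrees(s["ee_rot"][2])
    if yaw is None: yaw=y0
    yaw=y0+(yaw-y0+90)%180-90
    R=Ro.from_euler("xyz",[180,0,yaw],degrees=True)
    if lean: 
        d=np.radians(lean[1]); R=Ro.from_rotvec(np.radians(lean[0])*np.array([-np.sin(d),np.cos(d),0]))*R
    p=np.array(g)-R.apply([0,0,tcp_to_grasp])
    print("yaw",round(yaw),"row",R0.inv().apply(p-p0).__mul__(1000).round(1),np.degrees((R0.inv()*R).as_rotvec()).round(1),"tcp",p.round(3))
def st():
    s=get_state(); R=Rcur(s); print("t%.1f"%s["t"],"grasp",(np.array(s["eef_pos"])+R.apply([0,0,tcp_to_grasp])).round(4),"rpy",np.degrees(s["ee_rot"]).round(1),"F",np.round(s["force"],1),"w",round(float(s["width"]),4),"q",np.round(s["q"],2))
E
python3 - <<'E'
from h import *
st(); go((.40,-.366,.14),27); go((.40,-.366,.024),27)
E
```

```text
t0.3 grasp [ 0.1557 -0.6567  0.2451] rpy [-180.    -0.   103.3] F [-0.8  0.2  0.2] w 0.0877 q [-1.05  0.36  0.01 -0.   -1.22 -0.29]
yaw 27 row [226.5 304.8 105.2] [-0.  -0.  76.3] tcp [ 0.4   -0.366  0.299]
yaw 27 row [226.4 304.8 221.2] [-0.  -0.  76.3] tcp [ 0.4   -0.366  0.183]
```

Emit:
drive_tool:
  moves:
    - [226.5, 304.8, 105, 0, 0, 76.3, -0.4]
    - [226.5, 304.8, 105, 0, 0, 76.3, -0.4]
    - [226.5, 304.8, 105, 0, 0, 76.3, -0.4]
    - [226.5, 304.8, 105, 0, 0, 76.3, -0.4]
    - [226.5, 304.8, 105, 0, 0, 76.3, -0.4]
    - [226.5, 304.8, 105, 0, 0, 76.3, -0.4]
    - [226.5, 304.8, 105, 0, 0, 76.3, -0.4]
    - [226.5, 304.8, 105, 0, 0, 76.3, -0.4]
    - [226.5, 304.8, 105, 0, 0, 76.3, -0.4]
    - [226.5, 304.8, 105, 0, 0, 76.3, -0.4]
  grip_force: 15

```text
t: 1.6
eef_pos: [0.3999, -0.3664, 0.2998]
ee_rot: [3.141, -0.0, 0.474]
force: [-0.1, -0.4, 0.0]
width: 0.0614
```

Run:
```python
from h import *
st(); go((.40,-.366,.024),27)
f=cam("scene"); 
for r in rects(f,(4,150,60),(18,255,255),.036,(.36,.5,.3,.5),20,(.028,.055))+rects(f,(4,150,60),(18,255,255),.036,(.36,.5,-.45,-.3),20,(.028,.055)): print(r)
cv2.imwrite("pics/a1.png",cv2.resize(f["img"][80:200,350:510],None,fx=4.5,fy=4.5,interpolation=cv2.INTER_CUBIC)[:,:,::-1])
```

```text
t1.6 grasp [ 0.3999 -0.3664  0.1405] rpy [180.   -0.   27.1] F [-0.1 -0.4  0. ] w 0.0614 q [-0.38  0.24 -0.42  0.   -0.91 -2.29]
yaw 27 row [  0.3  -0.3 116.5] [ 0.  -0.   0.1] tcp [ 0.4   -0.366  0.183]
(array([469., 414.]), array([11., 35.]), 69, np.int32(32), array([269., 264.]), 0.033)
(array([407., 371.]), array([28., 36.]), 33, np.int32(86), array([292., 266.]), 0.035)
(array([449., 421.]), array([10., 33.]), 73, np.int32(32), array([271., 269.]), 0.033)
(array([402., 444.]), array([28., 46.]), 30, np.int32(122), array([276., 283.]), 0.035)
```

View pics/a1.png

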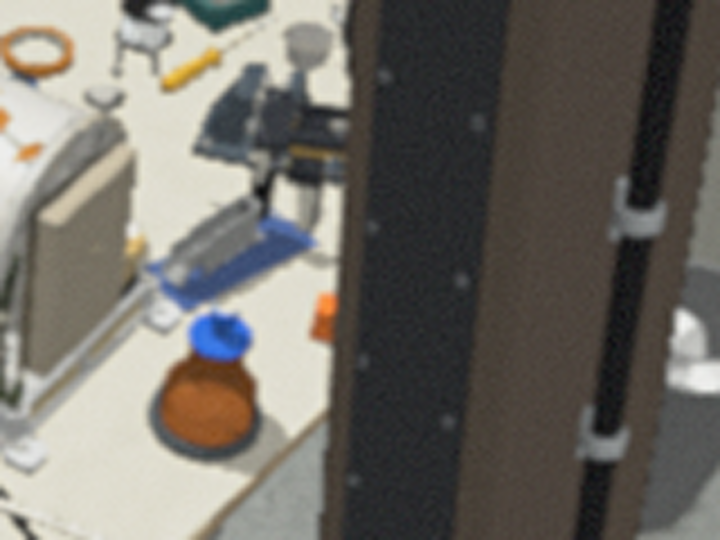

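The arm blocks the offcut by the bottle in this view; the stoppered bottle is at (220,335) in the crop. Descending to grip.

Emit:
drive_tool:
  moves:
    - [0, 0, 60, 0, 0, 0, -0.4]
    - [0, 0, 90, 0, 0, 0, -0.4]
    - [0, 0, 116, 0, 0, 0, -0.4]
    - [0, 0, 116, 0, 0, 0, -0.4]
    - [0, 0, 116, 0, 0, 0, 1]
    - [0, 0, 116, 0, 0, 0, 1]
    - [0, 0, 116, 0, 0, 0, 1]
    - [0, 0, 116, 0, 0, 0, 1]
    - [0, 0, 80, 0, 0, 0, 1]
    - [0, 0, 0, 0, 0, 0, 1]
    - [0, 0, -100, 0, 0, 0, 1]
    - [0, 0, -200, 0, 0, 0, 1]

```text
t: 3.15
eef_pos: [0.3995, -0.3658, 0.4095]
ee_rot: [3.141, -0.0, 0.472]
force: [1.9, -0.6, -0.2]
width: 0.0265
```

Run:
```python
from h import *
st(); go((.45,0,.36),None); go((.547,.452,.36),90);
```

```text
t3.1 grasp [ 0.3996 -0.3658  0.2502] rpy [180.  -0.  27.] F [ 1.9 -0.6 -0.2] w 0.0265 q [-0.38  0.14 -0.28 -0.   -1.16 -2.29]
yaw 27 row [ 211.3 -302.8 -109.8] [ 0. -0. -0.] tcp [0.45  0.    0.519]
yaw 90 row [ 503.3 -661.2 -109.8] [  0.  -0. -63.] tcp [0.547 0.452 0.519]
```

Emit:
drive_tool:
  moves:
    - [0, 0, -60, 0, 0, 0, 1]
    - [0, 0, -110, 0, 0, 0, 1]
    - [35, -50, -110, 0, 0, 0, 1]
    - [70, -100, -110, 0, 0, 0, 1]
    - [140, -200, -110, 0, 0, 0, 1]
    - [211, -303, -110, 0, 0, 0, 1]
    - [300, -411, -110, 0, 0, -20, 1]
    - [400, -540, -110, 0, 0, -40, 1]
    - [503, -661, -110, 0, 0, -63, 1]
    - [503, -661, -110, 0, 0, -63, 1]
    - [503, -661, -110, 0, 0, -63, 1]
    - [503, -661, -110, 0, 0, -63, 1]

```text
t: 4.65
eef_pos: [0.5057, 0.2487, 0.5175]
ee_rot: [3.141, -0.001, 1.578]
force: [1.8, -0.2, 0.5]
width: 0.0263
```

Run:
```python
from h import *
st(); go((.547,.452,.07),90);
f=cam("top"); print(rects(f,(0,0,0),(180,110,110),.065,(.44,.65,.36,.56),30,(.052,.08)))
f=cam("scene"); print(rects(f,(0,0,0),(180,110,110),.065,(.44,.65,.36,.56),30,(.052,.08)))
cv2.imwrite("pics/b1.png",cv2.resize(f["img"][150:330,170:410],None,fx=3,fy=3,interpolation=cv2.INTER_CUBIC)[:,:,::-1])
```

```text
t4.7 grasp [0.5058 0.2488 0.3582] rpy [180.   -0.   90.4] F [ 1.8 -0.2  0.5] w 0.0263 q [ 0.8   0.12 -0.05  0.   -1.4  -2.37]
yaw 90 row [202.9  42.5 288.4] [ 0.  -0.   0.4] tcp [0.547 0.452 0.229]
[(array([591., 510.]), array([21., 73.]), 170, np.int32(41), array([200., 178.]), 0.063)]
[(array([620., 460.]), array([ 10., 108.]), 96, np.int32(71), array([225., 241.]), 0.057), (array([517., 455.]), array([ 10., 109.]), 95, np.int32(90), array([248., 258.]), 0.06)]
```

View pics/b1.png

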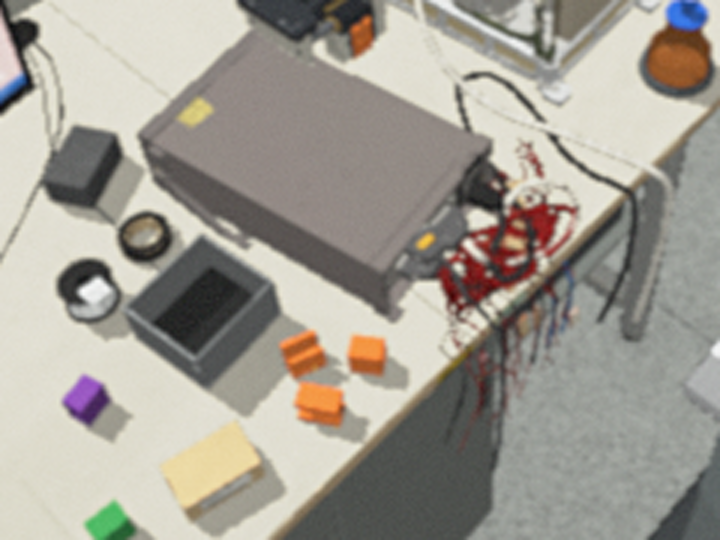

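The offcut is held (720-wide crop, 360,35). The bin is at (205,310) and the other three offcuts are where they were: (303,353), (367,355), (320,403).

Run:
```python
from h import *
go((.593,.456,.3),95);go((.593,.456,.075),95)
```

```text
yaw 95 row [203.8  88.3  55.7] [-0.1  0.1 -4.5] tcp [0.593 0.456 0.459]
yaw 95 row [204.   88.7 280.7] [-0.1  0.1 -4.5] tcp [0.593 0.456 0.234]
```

Emit:
drive_tool:
  moves:
    - [204, 88.5, 56, 0, 0, -4.5, 1]
    - [204, 88.5, 56, 0, 0, -4.5, 1]
    - [204, 88.5, 56, 0, 0, -4.5, 1]
    - [204, 88.5, 56, 0, 0, -4.5, 1]
    - [204, 88.5, 120, 0, 0, -4.5, 1]
    - [204, 88.5, 180, 0, 0, -4.5, 1]
    - [204, 88.5, 240, 0, 0, -4.5, 1]
    - [204, 88.5, 280, 0, 0, -4.5, 1]
    - [204, 88.5, 280, 0, 0, -4.5, 1]
    - [204, 88.5, 280, 0, 0, -4.5, 0.1]
    - [204, 88.5, 280, 0, 0, -4.5, 0.0]
    - [204, 88.5, 280, 0, 0, -4.5, 0.0]

```text
t: 6.25
eef_pos: [0.5947, 0.451, 0.2393]
ee_rot: [3.139, -0.002, 1.65]
force: [0.0, 0.8, 0.4]
width: 0.0432
```

Emit:
drive_tool:
  moves:
    - [0, 0, -60, 0, 0, 0, 0]
    - [0, 0, -120, 0, 0, 0, -0.2]
    - [0, 0, -120, 0, 0, 0, -0.3]
    - [0, 0, -120, 0, 0, 0, -0.4]

```text
t: 6.75
eef_pos: [0.5941, 0.4505, 0.3581]
ee_rot: [3.141, -0.002, 1.65]
force: [-0.9, 0.6, -1.0]
width: 0.0599
```

Run:
```python
from h import *
st(); go((.404,.442,.12),119);go((.404,.442,.024),119)
for n in("scene","top"):
  f=cam(n); print(*rects(f,(4,150,60),(18,255,255),.036,(.36,.65,.3,.55),10,(.0,.055)),sep="\n")
```

```text
t6.8 grasp [0.5942 0.4508 0.1988] rpy [ 1.80e+02 -1.00e-01  9.45e+01] F [-0.9  0.6 -1. ] w 0.0599 q [ 0.91  0.5   0.13 -0.   -1.2  -2.4 ]
yaw 119 row [   6.4 -190.2   78.7] [  0.1  -0.1 -24.5] tcp [0.404 0.442 0.279]
yaw 119 row [   6.3 -190.3  174.7] [  0.1  -0.1 -24.5] tcp [0.404 0.442 0.183]
(array([591., 455.]), array([43., 48.]), 7, np.int32(155), array([234., 250.]), 0.03)
(array([454., 421.]), array([37., 42.]), 157, np.int32(136), array([271., 268.]), 0.024)
(array([405., 375.]), array([32., 40.]), 135, np.int32(116), array([292., 268.]), 0.03)
(array([399., 447.]), array([37., 48.]), 30, np.int32(160), array([276., 284.]), 0.029)
(array([462., 409.]), array([28., 44.]), 71, np.int32(80), array([228., 217.]), 0.02)
(array([407., 437.]), array([29., 47.]), 31, np.int32(106), array([219., 232.]), 0.031)
(array([411., 365.]), array([27., 37.]), 29, np.int32(78), array([239., 231.]), 0.034)
```

Emit:
drive_tool:
  moves:
    - [6, -60, 0, 0, 0, -10, -0.4]
    - [6, -120, 20, 0, 0, -20, -0.4]
    - [6.4, -190, 79, 0, 0, -24.5, -0.4]
    - [6.4, -190, 79, 0, 0, -24.5, -0.4]
    - [6.4, -190, 120, 0, 0, -24.5, -0.4]
    - [6.4, -190, 160, 0, 0, -24.5, -0.4]
    - [6.4, -190, 174.5, 0, 0, -24.5, -0.4]
    - [6.4, -190, 174.5, 0, 0, -24.5, -0.4]
    - [6.4, -190, 174.5, 0, 0, -24.5, 1]
    - [6.4, -190, 174.5, 0, 0, -24.5, 1]
    - [6.4, -190, 174.5, 0, 0, -24.5, 1]
    - [6.4, -190, 174.5, 0, 0, -24.5, 1]

```text
t: 8.35
eef_pos: [0.4046, 0.4421, 0.1832]
ee_rot: [3.141, -0.0, 2.078]
force: [-0.8, -0.9, 0.9]
width: 0.027
```

Emit:
drive_tool:
  moves:
    - [0, 0, -50, 0, 0, 0, 1]
    - [0, 0, -100, 0, 0, 0, 1]
    - [0, 0, -150, 0, 0, 0, 1]
    - [0, 0, -150, 0, 0, 0, 1]

```text
t: 8.85
eef_pos: [0.4051, 0.443, 0.3376]
ee_rot: [3.134, -0.004, 2.078]
force: [0.2, -0.3, -1.4]
width: 0.0262
```

Run:
```python
from h import *
st(); go((.545,.452,.17),95);go((.545,.452,.075),95)
```

```text
t8.8 grasp [0.4058 0.4442 0.1783] rpy [179.6  -0.2 119.1] F [ 0.2 -0.3 -1.4] w 0.0262 q [ 1.16  0.29 -0.26  0.   -1.02 -2.22]
yaw 95 row [-60.1 126.6   9. ] [ 0.4 -0.3 24.1] tcp [0.545 0.452 0.329]
yaw 95 row [-60.5 125.9 104. ] [ 0.4 -0.3 24.1] tcp [0.545 0.452 0.234]
```

Emit:
drive_tool:
  moves:
    - [-60, 126.5, 9, 0, 0, 24, 1]
    - [-60, 126.5, 9, 0, 0, 24, 1]
    - [-60, 126.5, 9, 0, 0, 24, 1]
    - [-60, 126.5, 9, 0, 0, 24, 1]
    - [-60, 126.5, 60, 0, 0, 24, 1]
    - [-60, 126.5, 103, 0, 0, 24, 1]
    - [-60, 126.5, 103, 0, 0, 24, 1]
    - [-60, 126.5, 103, 0, 0, 24, 1]
    - [-60, 126.5, 103, 0, 0, 24, 0.1]
    - [-60, 126.5, 103, 0, 0, 24, 0.0]
    - [-60, 126.5, 103, 0, 0, 24, 0.0]

```text
t: 10.22
eef_pos: [0.5442, 0.4511, 0.2302]
ee_rot: [3.141, -0.001, 1.659]
force: [0.5, 0.1, -0.9]
width: 0.0429
```

Emit:
drive_tool:
  moves:
    - [0, 0, -60, 0, 0, 0, 0]
    - [0, 0, -120, 0, 0, 0, -0.2]
    - [0, 0, -120, 0, 0, 0, -0.3]
    - [0, 0, -120, 0, 0, 0, -0.3]

```text
t: 10.72
eef_pos: [0.544, 0.4507, 0.3499]
ee_rot: [3.142, -0.001, 1.658]
force: [-0.3, -0.4, -1.0]
width: 0.0564
```

Run:
```python
from h import *
st(); go((.461,.421,.12),161,(8,71));go((.461,.421,.030),161,(8,71))
for n in("scene","top"):
  f=cam(n); print(*rects(f,(4,150,60),(18,255,255),.036,(.36,.65,.3,.55),10,(.0,.055)),sep="\n")
```

```text
t10.7 grasp [0.544  0.4509 0.1906] rpy [180.  -0.  95.] F [-0.3 -0.4 -1. ] w 0.0564 q [ 0.97  0.44  0.02 -0.   -1.14 -2.45]
yaw 161 row [ -2.2 -76.3  72.1] [  7.1  -4.6 -65.9] tcp [0.468 0.442 0.278]
yaw 161 row [ -2.2 -76.3 162.1] [  7.1  -4.6 -65.9] tcp [0.468 0.442 0.188]
(array([579., 455.]), array([42., 74.]), 2, np.int32(170), array([234., 251.]), 0.033)
(array([455., 421.]), array([36., 43.]), 160, np.int32(136), array([270., 268.]), 0.024)
(array([403., 376.]), array([32., 44.]), 135, np.int32(116), array([292., 268.]), 0.03)
(array([622., 451.]), array([ 4., 22.]), 91, np.int32(11), array([219., 173.]), 0.023)
(array([462., 409.]), array([28., 44.]), 71, np.int32(82), array([228., 217.]), 0.02)
(array([412., 365.]), array([28., 37.]), 33, np.int32(80), array([239., 231.]), 0.034)
```

Emit:
drive_tool:
  moves:
    - [-1, -40, 0, 1, -1, -10, -0.3]
    - [-2.2, -76, 20, 2, -1.5, -20, -0.3]
    - [-2.2, -76, 40, 3, -2, -30, -0.3]
    - [-2.2, -76, 60, 5, -3, -40, -0.3]
    - [-2.2, -76, 72, 6, -4, -50, -0.3]
    - [-2.2, -76, 72, 7.1, -4.6, -66, -0.3]
    - [-2.2, -76, 72, 7.1, -4.6, -66, -0.3]
    - [-2.2, -76, 72, 7.1, -4.6, -66, -0.3]

```text
t: 11.82
eef_pos: [0.4685, 0.4419, 0.2762]
ee_rot: [-3.0, -0.001, 2.812]
force: [0.0, 0.1, -0.0]
width: 0.057
```

Run:
```python
from h import *
st(); go((.460,.420,.030),161,(8,71)); go((.460,.420,.2),161,(8,71))
```

```text
t11.8 grasp [0.4611 0.4206 0.1185] rpy [-171.9   -0.   161.1] F [ 0.   0.1 -0. ] w 0.057 q [ 1.07  0.45 -0.17  0.03 -1.09 -1.41]
yaw 161 row [ 0.8 11.2 87.7] [-0.1 -0.   0.1] tcp [0.467 0.441 0.188]
yaw 161 row [  1.  -12.8 -80.6] [-0.1 -0.   0.1] tcp [0.467 0.441 0.358]
```

Emit:
drive_tool:
  moves:
    - [0, 6, 50, 0, 0, 0, -0.3]
    - [1, 11, 88, 0, 0, 0, -0.3]
    - [1, 11, 88, 0, 0, 0, -0.3]
    - [1, 11, 88, 0, 0, 0, 1]
    - [1, 11, 88, 0, 0, 0, 1]
    - [1, 11, 88, 0, 0, 0, 1]
    - [1, 11, 88, 0, 0, 0, 1]
    - [1, 5, 40, 0, 0, 0, 1]
    - [1, -5, -20, 0, 0, 0, 1]
    - [1, -12, -80, 0, 0, 0, 1]
    - [1, -12, -80, 0, 0, 0, 1]
  grip_force: 10

```text
t: 13.2
eef_pos: [0.4683, 0.4426, 0.3651]
ee_rot: [-3.012, 0.003, 2.813]
force: [0.3, 1.0, -1.2]
width: 0.0278
```

Run:
```python
from h import *
st(); go((.560,.452,.2),95);go((.560,.452,.095),95)
```

```text
t13.2 grasp [0.4621 0.4229 0.2072] rpy [-172.6    0.2  161.2] F [ 0.3  1.  -1.2] w 0.0278 q [ 1.07  0.37 -0.08  0.03 -1.25 -1.41]
yaw 95 row [-83.7  39.    1. ] [-6.5  4.4 66.1] tcp [0.56  0.452 0.359]
yaw 95 row [-83.4  52.5 105.2] [-6.5  4.4 66.1] tcp [0.56  0.452 0.254]
```

Run:
```python
from h import *
go((.566,.487,.2),95);go((.566,.487,.093),95)
```

```text
yaw 95 row [-78.1  73.7  -3.5] [-6.5  4.4 66.1] tcp [0.566 0.487 0.359]
yaw 95 row [-77.8  87.6 102.6] [-6.5  4.4 66.1] tcp [0.566 0.487 0.252]
```

Emit:
drive_tool:
  moves:
    - [-78, 74, -4, -6.5, 4.4, 66, 1]
    - [-78, 74, -4, -6.5, 4.4, 66, 1]
    - [-78, 74, -4, -6.5, 4.4, 66, 1]
    - [-78, 74, -4, -6.5, 4.4, 66, 1]
    - [-78, 74, -4, -6.5, 4.4, 66, 1]
    - [-78, 74, -4, -6.5, 4.4, 66, 1]
    - [-78, 74, -4, -6.5, 4.4, 66, 1]
    - [-78, 80, 50, -6.5, 4.4, 66, 1]
    - [-78, 87.5, 102, -6.5, 4.4, 66, 1]
    - [-78, 87.5, 102, -6.5, 4.4, 66, 1]
    - [-78, 87.5, 102, -6.5, 4.4, 66, 1]

```text
t: 14.58
eef_pos: [0.5646, 0.4851, 0.245]
ee_rot: [-3.134, 0.009, 1.661]
force: [-0.1, -1.2, 1.2]
width: 0.028
```

Run:
```python
from h import *
st(); go((.566,.487,.093),95)
f=cam("scene"); cv2.imwrite("pics/c1.png",cv2.resize(f["img"][190:330,170:350],None,fx=4,fy=4,interpolation=cv2.INTER_CUBIC)[:,:,::-1])
```

```text
t14.6 grasp [0.5636 0.4836 0.0857] rpy [-179.6    0.5   95.2] F [-0.1 -1.2  1.2] w 0.028 q [ 0.97  0.59  0.01  0.   -1.   -2.45]
yaw 95 row [ 1.7  1.5 -7.3] [-0.4  0.5  0.2] tcp [0.566 0.487 0.252]
```

View pics/c1.png

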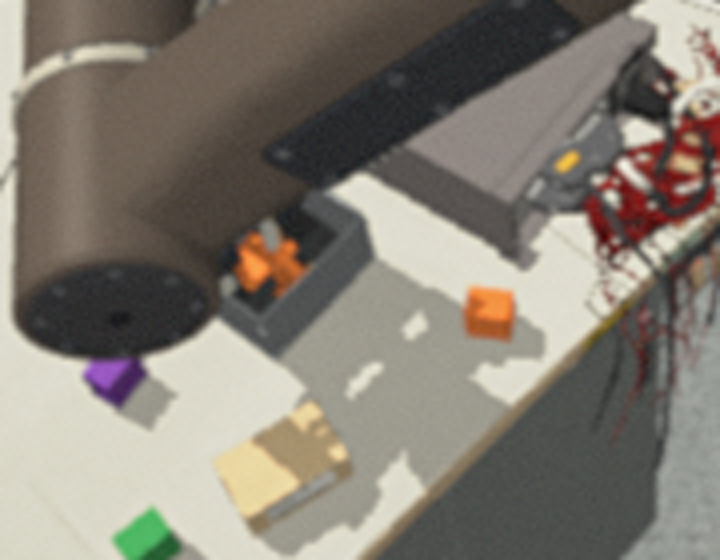

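The U is held at the bin's left side above the first pieces (270,260) and the tube is still at (490,313). Raise slightly and release.

Emit:
drive_tool:
  moves:
    - [1.7, 1.5, -5, 0, 0, 0, 1]
    - [1.7, 1.5, -5, 0, 0, 0, 1]
    - [1.7, 1.5, -5, 0, 0, 0, 0]
    - [1.7, 1.5, -5, 0, 0, 0, 0]
    - [1.7, 1.5, -60, 0, 0, 0, 0]
    - [1.7, 1.5, -110, 0, 0, 0, -0.2]
    - [1.7, 1.5, -110, 0, 0, 0, -0.2]
    - [1.7, 1.5, -110, 0, 0, 0, -0.2]

```text
t: 15.62
eef_pos: [0.5664, 0.4877, 0.3552]
ee_rot: [-3.135, 0.008, 1.659]
force: [-0.7, 0.4, -0.4]
width: 0.0527
```

Run:
```python
from h import *
st(); go((.409,.370,.12),31,(14,121));go((.409,.370,.026),31,(14,121));go((.409,.370,.12),121,(14,121))
for n in("scene","top"):
  f=cam(n); print(*rects(f,(4,150,60),(18,255,255),.036,(.36,.65,.3,.55),10,(.0,.065)),sep="\n")
```

```text
t15.6 grasp [0.5655 0.4864 0.1959] rpy [-179.6    0.4   95. ] F [-0.7  0.4 -0.4] w 0.0527 q [ 0.97  0.51  0.14 -0.   -1.21 -2.45]
yaw 31 row [ -68.1 -183.5   82.4] [-12.6  -7.2  63.8] tcp [0.389 0.403 0.275]
yaw 31 row [ -67.4 -182.8  176.4] [-12.6  -7.2  63.8] tcp [0.389 0.403 0.181]
yaw 121 row [ -68.1 -183.5   82.4] [ -3.7 -13.4 -25.8] tcp [0.389 0.403 0.275]
(array([578., 467.]), array([68., 72.]), 6, np.int32(283), array([235., 254.]), 0.034)
(array([403., 376.]), array([32., 44.]), 135, np.int32(117), array([292., 268.]), 0.03)
(array([604., 439.]), array([ 7., 40.]), 2, np.int32(24), array([221., 178.]), 0.034)
(array([542., 467.]), array([25., 47.]), 91, np.int32(77), array([213., 195.]), 0.041)
(array([540., 503.]), array([ 7., 18.]), 16, np.int32(11), array([203., 195.]), 0.041)
(array([412., 365.]), array([28., 37.]), 33, np.int32(81), array([239., 231.]), 0.032)
```

```bash
sed -i 's/def go(g,yaw=None,lean=None):/def go(g,yaw=None,lean=None,full=False):/; s/^    yaw=y0+(yaw-y0+90)%180-90/    if not full: yaw=y0+(yaw-y0+90)%180-90/' h.py
python3 - <<'E'
from h import *
go((.409,.370,.13),211,(14,121),True)
E
```

```text
yaw 211 row [ -68.  -183.4   71.3] [   8.   -14.3 -115.2] tcp [0.389 0.403 0.285]
```

Emit:
drive_tool:
  moves:
    - [-68, -183, 71, 8, -14.3, -115.2, -0.2]
    - [-68, -183, 71, 8, -14.3, -115.2, -0.2]
    - [-68, -183, 71, 8, -14.3, -115.2, -0.2]
    - [-68, -183, 71, 8, -14.3, -115.2, -0.2]
    - [-68, -183, 71, 8, -14.3, -115.2, -0.2]
    - [-68, -183, 71, 8, -14.3, -115.2, -0.2]
    - [-68, -183, 71, 8, -14.3, -115.2, -0.2]
    - [-68, -183, 71, 8, -14.3, -115.2, -0.2]
    - [-68, -183, 71, 8, -14.3, -115.2, -0.2]
    - [-68, -183, 71, 8, -14.3, -115.2, -0.2]
    - [-68, -183, 71, 8, -14.3, -115.2, -0.2]
    - [-68, -183, 71, 8, -14.3, -115.2, -0.2]

```text
t: 17.23
eef_pos: [0.3897, 0.403, 0.285]
ee_rot: [-2.896, 0.001, -2.602]
force: [-0.6, -0.0, 0.1]
width: 0.0528
```

Emit:
drive_tool:
  moves:
    - [0, 0, 0, 0, 0, 0, -0.2]
    - [0, 0, 0, 0, 0, 0, -0.2]

```text
t: 17.48
eef_pos: [0.39, 0.4035, 0.2859]
ee_rot: [-2.898, 0.002, -2.603]
force: [0.6, 1.0, -0.1]
width: 0.0528
```

Run:
```python
from h import *
st(); go((.409,.370,.026),211,(14,121),True); go((.409,.370,.2),211,(14,121),True)
```

```text
t17.5 grasp [0.4101 0.3706 0.1313] rpy [-1.660e+02  1.000e-01 -1.491e+02] F [ 0.6  1.  -0.1] w 0.0528 q [ 1.21  0.31 -0.47  0.23 -0.96 -0.83]
yaw 211 row [  1.2  25.5 102.2] [ 0.   0.1 -0.2] tcp [0.389 0.403 0.181]
yaw 211 row [  0.8 -16.5 -66.7] [ 0.   0.1 -0.2] tcp [0.389 0.403 0.355]
```

Emit:
drive_tool:
  moves:
    - [0.6, 13, 50, 0, 0, 0, -0.2]
    - [1.2, 25, 102, 0, 0, 0, -0.2]
    - [1.2, 25, 102, 0, 0, 0, -0.2]
    - [1.2, 25, 102, 0, 0, 0, 1]
    - [1.2, 25, 102, 0, 0, 0, 1]
    - [1.2, 25, 102, 0, 0, 0, 1]
    - [1.2, 25, 102, 0, 0, 0, 1]
    - [1, 12, 50, 0, 0, 0, 1]
    - [1, 0, 0, 0, 0, 0, 1]
    - [1, -16, -66, 0, 0, 0, 1]
    - [1, -16, -66, 0, 0, 0, 1]
    - [1, -16, -66, 0, 0, 0, 1]

```text
t: 18.98
eef_pos: [0.3886, 0.4029, 0.3547]
ee_rot: [-2.899, 0.004, -2.601]
force: [-0.3, -0.0, -1.6]
width: 0.036
```

Run:
```python
from h import *
st(); go((.570,.420,.2),185); go((.570,.420,.09),185)
f=cam("scene");print(*rects(f,(4,150,60),(18,255,255),.036,(.36,.65,.3,.55),10,(.0,.065)),sep="\n")
```

```text
t19.0 grasp [0.4087 0.3704 0.2001] rpy [-166.1    0.2 -149. ] F [-0.3 -0.  -1.6] w 0.036 q [ 1.22  0.24 -0.38  0.21 -1.11 -0.79]
yaw -175 row [-164.4  -77.3   15. ] [-13.6   3.4  25.8] tcp [0.57  0.42  0.359]
yaw -175 row [-164.   -50.9  121.8] [-13.6   3.4  25.8] tcp [0.57  0.42  0.249]
(array([578., 467.]), array([68., 72.]), 6, np.int32(280), array([235., 254.]), 0.034)
```

Emit:
drive_tool:
  moves:
    - [-164, -77, 15, -13.6, 3.4, 25.8, 1]
    - [-164, -77, 15, -13.6, 3.4, 25.8, 1]
    - [-164, -77, 15, -13.6, 3.4, 25.8, 1]
    - [-164, -77, 15, -13.6, 3.4, 25.8, 1]
    - [-164, -77, 15, -13.6, 3.4, 25.8, 1]
    - [-164, -64, 68, -13.6, 3.4, 25.8, 1]
    - [-164, -51, 118, -13.6, 3.4, 25.8, 1]
    - [-164, -51, 118, -13.6, 3.4, 25.8, 1]
    - [-164, -51, 118, -13.6, 3.4, 25.8, 1]

```text
t: 20.15
eef_pos: [0.5696, 0.4217, 0.2542]
ee_rot: [-3.14, 0.001, -3.052]
force: [0.1, 0.7, 0.5]
width: 0.0359
```

Run:
```python
from h import *
st()
```

```text
t20.1 grasp [0.5697 0.4214 0.0949] rpy [-179.9    0.  -174.9] F [0.1 0.7 0.5] w 0.0359 q [ 0.91  0.53 -0.08  0.   -0.96 -0.82]
```

Emit:
drive_tool:
  moves:
    - [0, 0, 0, 0, 0, 0, 1]
    - [0, 0, 0, 0, 0, 0, -0.1]
    - [0, 0, 0, 0, 0, 0, -0.1]
    - [0, 0, -60, 0, 0, 0, -0.1]
    - [0, 0, -120, 0, 0, 0, -0.1]
    - [0, 0, -200, 0, 0, 0, -0.1]
    - [0, 0, -260, 0, 0, 0, -0.1]
    - [0, 0, -260, 0, 0, 0, -0.1]
    - [0, 0, -260, 0, 0, 0, -0.1]

```text
t: 21.28
eef_pos: [0.5699, 0.4213, 0.5135]
ee_rot: [-3.141, 0.0, -3.054]
force: [-0.2, 1.2, -0.8]
width: 0.0482
```

Run:
```python
from h import *
st()
fs={n:cam(n) for n in("scene","top")}
for n,f in fs.items():
  print(n,*rects(f,(4,150,60),(18,255,255),.036,(.36,.65,.3,.55),10,(-.01,.08)),sep="\n")
  W=cloud(f); hsv=cv2.cvtColor(f["img"],cv2.COLOR_RGB2HSV); m=(cv2.inRange(hsv,(4,150,60),(18,255,255))>0)&(W[...,0]>.5)&(W[...,0]<.64)&(W[...,1]>.37)&(W[...,1]<.53)
  print("orange z max",np.nanpercentile(W[m][:,2],[50,98]).round(3))
a=cv2.resize(fs["top"]["img"][160:250,175:265],(480,480),interpolation=2); b=cv2.resize(fs["top"]["img"][175:250,375:485][:, :],(704,480),interpolation=2)
cv2.imwrite("pics/d1.png",cv2.resize(np.hstack([a,cv2.resize(fs["scene"]["img"][225:325,210:310],(480,480),interpolation=2)]),(800,400))[:,:,::-1])
```

```text
t21.3 grasp [0.57   0.4212 0.3542] rpy [-180.    0. -175.] F [-0.2  1.2 -0.8] w 0.0482 q [ 0.91  0.38  0.28  0.   -1.47 -0.82]
scene
(array([581., 451.]), array([ 75., 101.]), 96, np.int32(441), array([239., 252.]), 0.036)
orange z max [0.039 0.064]
top
(array([576., 433.]), array([67., 97.]), 177, np.int32(279), array([221., 186.]), 0.041)
orange z max [0.043 0.068]
```

View pics/d1.png

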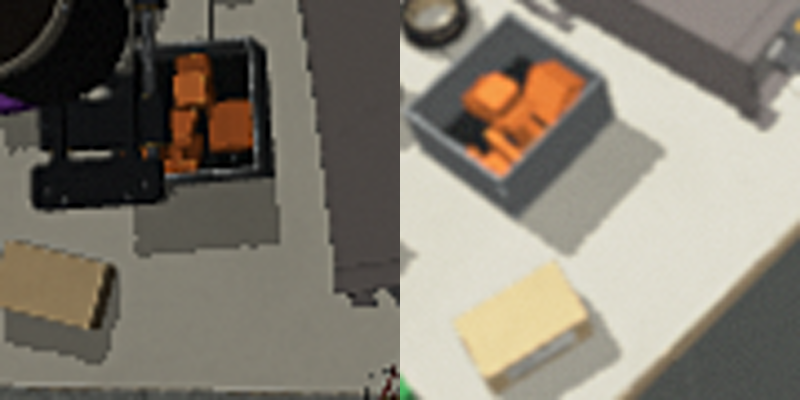

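All four offcuts lie in the bin (left panel around 200,110); the card box is undisturbed at (60,280). Next, the stopper.

Run:
```python
from h import *
go((.45,.05,.36),90,None,True); go((.418,-.206,.30),90,None,True)
for n in ("top","scene"):
  f=cam(n); W=cloud(f); m=(cv2.inRange(cv2.cvtColor(f["img"],cv2.COLOR_RGB2HSV),(100,120,40),(125,255,255))>0)&(np.abs(W[...,0]-.418)<.06)&(np.abs(W[...,1]+.2)<.06)&(W[...,2]>.08)
  v,u=np.nonzero(m); P=np.array([ray(f,a,b,.105)[:2] for a,b in zip(u,v)])*1000; print(n,len(u),cv2.minEnclosingCircle(P.astype(np.float32)),P.min(0).round(),P.max(0).round())
```

```text
yaw 90 row [ 151.8 -359.6   -7.2] [-0.3  0.  95. ] tcp [0.45  0.05  0.519]
yaw 90 row [ 205.7 -611.6   53.9] [-0.3  0.  95. ] tcp [ 0.418 -0.206  0.459]
top 184 ((418.7078857421875, -206.07843017578125), 26.507190704345703) [ 393. -232.] [ 445. -180.]
scene 102 ((417.9018859863281, -200.56239318847656), 25.725248336791992) [ 393. -225.] [ 440. -175.]
```

Emit:
drive_tool:
  moves:
    - [40, -60, -7, 0, 0, 10, -0.1]
    - [80, -150, -7, 0, 0, 20, -0.1]
    - [120, -250, -7, 0, 0, 40, -0.1]
    - [152, -360, -7, 0, 0, 60, -0.1]
    - [152, -360, -7, 0, 0, 70, -0.1]
    - [180, -480, -7, 0, 0, 95, -0.1]
    - [205, -611, 0, 0, 0, 95, -0.1]
    - [205, -611, 54, 0, 0, 95, -0.1]
    - [205, -611, 54, 0, 0, 95, -0.1]
    - [205, -611, 54, 0, 0, 95, -0.1]
    - [205, -611, 54, 0, 0, 95, -0.1]
    - [205, -611, 54, 0, 0, 95, -0.1]

```text
t: 22.98
eef_pos: [0.4183, -0.2069, 0.4577]
ee_rot: [-3.136, 0.002, 1.567]
force: [-0.3, 0.6, 0.1]
width: 0.0484
```

Emit:
drive_tool:
  moves:
    - [0, 0, 0, 0, 0, 0, -0.1]
    - [0, 0, 0, 0, 0, 0, -0.1]

```text
t: 23.22
eef_pos: [0.4194, -0.2045, 0.4599]
ee_rot: [-3.141, 0.002, 1.572]
force: [0.3, 0.3, 1.0]
width: 0.0482
```

Run:
```python
from h import *
st(); go((.418,-.205,.125),90);
```

```text
t23.2 grasp [ 0.4192 -0.2049  0.3006] rpy [-1.80e+02  1.00e-01  9.01e+01] F [0.3 0.3 1. ] w 0.0482 q [-0.03 -0.03 -0.34  0.   -1.26 -1.54]
yaw 90 row [-1.000e-01 -1.200e+00  1.756e+02] [-0.   0.1  0.1] tcp [ 0.418 -0.205  0.284]
```

Emit:
drive_tool:
  moves:
    - [0, -1, 60, 0, 0, 0, -0.1]
    - [0, -1, 120, 0, 0, 0, -0.1]
    - [0, -1, 150, 0, 0, 0, -0.1]
    - [0, -1, 172.5, 0, 0, 0, -0.1]
    - [0, -1, 172.5, 0, 0, 0, -0.1]
    - [0, -1, 172.5, 0, 0, 0, -0.1]
    - [0, -1, 172.5, 0, 0, 0, 1]
    - [0, -1, 172.5, 0, 0, 0, 1]
    - [0, -1, 172.5, 0, 0, 0, 1]
    - [0, -1, 172.5, 0, 0, 0, 1]
    - [0, -1, 172.5, 0, 0, 0, 1]
  grip_force: 15

```text
t: 24.6
eef_pos: [0.418, -0.2057, 0.2877]
ee_rot: [-3.141, 0.003, 1.571]
force: [-1.4, 1.2, 4.7]
width: 0.0211
```

Run:
```python
from h import *
st(); f=cam("top"); g=cam("scene")
for n,f in (("top",f),("scene",g)):
  W=cloud(f)
  v,u=np.mgrid[0:400,0:640]; m=(W[...,0]>.36)&(W[...,0]<.62)&(W[...,1]<-.29)&(W[...,1]>-.62)&(W[...,2]>.01)&(W[...,2]<.15)
  k,l,s,c=cv2.connectedComponentsWithStats(m.astype(np.uint8))
  for i in range(1,k):
    if s[i,4]>12: p=W[l==i]; print(n,c[i].round(),s[i,4],np.nanmin(p,0).round(2),np.nanmax(p,0).round(2))
```

```text
t24.6 grasp [ 0.4179 -0.2061  0.1284] rpy [-1.8e+02  1.0e-01  9.0e+01] F [-1.4  1.2  4.7] w 0.0211 q [-0.03  0.13 -0.6   0.   -0.84 -1.54]
top [432. 183.] 86 [ 0.58 -0.36  0.01] [ 0.62 -0.31  0.03]
top [498. 196.] 669 [ 0.47 -0.62  0.01] [ 0.62 -0.51  0.08]
top [449. 202.] 306 [ 0.52 -0.46  0.01] [ 0.55 -0.32  0.1 ]
top [475. 238.] 156 [ 0.39 -0.54  0.01] [ 0.42 -0.46  0.02]
scene [429. 111.] 116 [ 0.47 -0.62  0.01] [ 0.55 -0.55  0.05]
scene [438. 136.] 86 [ 0.39 -0.54  0.01] [ 0.42 -0.45  0.02]
```

Knob gripped. Lifting it off and standing it on the free bench at about (0.415, -0.365).

Emit:
drive_tool:
  moves:
    - [0, 0, -20, 0, 0, 0, 1]
    - [0, 0, -50, 0, 0, 0, 1]
    - [0, 0, -90, 0, 0, 0, 1]
    - [-40, 0, -90, 0, 0, 0, 1]
    - [-90, 0, -90, 0, 0, 0, 1]
    - [-140, 0, -90, 0, 0, 0, 1]
    - [-159, 3, -90, 0, 0, 0, 1]
    - [-159, 3, -50, 0, 0, 0, 1]
    - [-159, 3, 0, 0, 0, 0, 1]
    - [-159, 3, 40, 0, 0, 0, 1]
    - [-159, 3, 70, 0, 0, 0, 1]
    - [-159, 3, 70, 0, 0, 0, 1]

```text
t: 26.2
eef_pos: [0.42, -0.3641, 0.2154]
ee_rot: [-3.136, 0.0, 1.571]
force: [-0.4, 1.1, -0.4]
width: 0.0206
```

Emit:
drive_tool:
  moves:
    - [0, 0, 0, 0, 0, 0, 1]
    - [0, 0, 10, 0, 0, 0, 1]
    - [0, 0, 16, 0, 0, 0, 1]
    - [0, 0, 18, 0, 0, 0, 1]
    - [0, 0, 18, 0, 0, 0, 1]

```text
t: 26.82
eef_pos: [0.4209, -0.3648, 0.1997]
ee_rot: [-3.14, 0.002, 1.571]
force: [-0.0, -0.1, -0.2]
width: 0.0212
```

Run:
```python
from h import *
st();
```

```text
t26.8 grasp [ 0.4207 -0.3652  0.0404] rpy [-1.799e+02  1.000e-01  9.000e+01] F [-0.  -0.1 -0.2] w 0.0212 q [-0.36  0.39 -0.49  0.   -0.69 -1.21]
```

Emit:
drive_tool:
  moves:
    - [0, 0, 1, 0, 0, 0, 1]
    - [0, 0, 2, 0, 0, 0, 1]
    - [0, 0, 2, 0, 0, 0, 1]
    - [0, 0, 2, 0, 0, 0, 0.3]
    - [0, 0, 2, 0, 0, 0, 0]
    - [0, 0, 2, 0, 0, 0, 0]
    - [0, 0, -20, 0, 0, 0, 0]
    - [0, 0, -60, 0, 0, 0, 0]
    - [0, 0, -120, 0, 0, 0, 0]
    - [0, 0, -150, 0, 0, 0, 0]
    - [0, 0, -150, 0, 0, 0, 0]
    - [0, 0, -150, 0, 0, 0, 0]

```text
t: 28.32
eef_pos: [0.4207, -0.3642, 0.3492]
ee_rot: [-3.14, 0.002, 1.571]
force: [-0.6, -0.5, -0.1]
width: 0.0436
```

Run:
```python
from h import *
st()
f=cam("top"); W=cloud(f)
def blob(m,h,name,circ=False):
  v,u=np.nonzero(m); P=np.array([ray(f,a,b,h)[:2] for a,b in zip(u,v)])*1000
  r=cv2.minAreaRect(P.astype(np.float32)); print(name,len(u),P.mean(0).round(1),np.round(r[0],1),np.round(r[1],1),round(r[2],1))
  return P
X,Y,Z=W[...,0],W[...,1],W[...,2]; hsv=cv2.cvtColor(f["img"],cv2.COLOR_RGB2HSV)
rg=(X>.5)&(X<.57)&(Y>-.5)&(Y<-.3)
post=rg&(Z>.078)&(Z<.11); blob(post,.091,"post")
rim=rg&(Z>.040)&(Z<.06)&(Y>-.43); blob(rim,.049,"rim")
sp=rg&(Z>.012)&(Z<.036)&(Y>-.36)&~(cv2.inRange(hsv,(95,90,20),(125,255,255))>0); blob(sp,.028,"spout")
mat=rg&(cv2.inRange(hsv,(95,90,20),(125,255,255))>0); 
g=cam("scene"); Wg=cloud(g); 
b=f["img"][180:255,380:490]; c=g["img"][90:175,360:450]
cv2.imwrite("pics/e1.png",np.vstack([cv2.resize(b,(800,545),interpolation=cv2.INTER_CUBIC)])[:,:,::-1])
```

```text
t28.3 grasp [ 0.4204 -0.3645  0.1899] rpy [-1.799e+02  1.000e-01  9.000e+01] F [-0.6 -0.5 -0.1] w 0.0436 q [-0.36  0.21 -0.33  0.   -1.03 -1.21]Traceback (most recent call last):
  File "<stdin>", line 10, in <module>
  File "<stdin>", line 6, in blob
cv2.error: OpenCV(4.12.0) /io/opencv/modules/imgproc/src/convhull.cpp:143: error: (-215:Assertion failed) total >= 0 && (depth == CV_32F || depth == CV_32S) in function 'convexHull'
```

```bash
cat > m.py <<'E'
from h import *
def scoop(f,g=None):
  W=cloud(f); X,Y,Z=W[...,0],W[...,1],W[...,2]; hsv=cv2.cvtColor(f["img"],cv2.COLOR_RGB2HSV)
  def blob(m,h,name):
    v,u=np.nonzero(m)
    if len(u)<4: print(name,"none"); return
    P=np.array([ray(f,a,b,h)[:2] for a,b in zip(u,v)])*1000; r=cv2.minAreaRect(P.astype(np.float32)); print(name,len(u),P.mean(0).round(1),np.round(r[0],1),np.round(r[1],1),round(r[2],1))
  rg=(X>.5)&(X<.57)&(Y>-.5)&(Y<-.3); blue=cv2.inRange(hsv,(95,90,20),(125,255,255))>0
  blob(rg&(Z>.08)&(Z<.11),.091,"post"); blob(rg&(Z>.078)&(Z<.11)&(hsv[...,2]<70),.091,"postdark")
  blob(rg&(Z>.040)&(Z<.06)&(Y>-.42),.049,"rim"); blob(rg&(Z>.010)&(Z<.036)&(Y>-.355)&~blue,.028,"spout")
  blob((X>.46)&(X<.6)&(Y>-.5)&(Y<-.29)&blue&(Z<.02),.003,"mat")
E
python3 - <<'E'
from m import *
f=cam("top"); f["img"]=cv2.imread("pics/top0.png")[:,:,::-1].copy(); f["range_z"]=np.load("f0.npz")["t"]; scoop(f)
g=cam("scene"); g["img"]=cv2.imread("pics/scene0.png")[:,:,::-1].copy(); g["range_z"]=np.load("f0.npz")["s"]; scoop(g)
b=f["img"][190:225,420:480]; c=g["img"][95:155,375:435]
cv2.imwrite("pics/e1.png",np.hstack([cv2.resize(b,(500,292),interpolation=2),cv2.resize(c,(292,292),interpolation=2)])[:,:,::-1])
E
```

```text
post 32 [ 528.6 -442.3] [ 528.8 -441.2] [24.8 16. ] 80.0
postdark 33 [ 528.  -441.4] [ 528.3 -441.3] [24.7 16.4] 77.2
rim 38 [ 535.7 -380.8] [ 535.9 -379.1] [87.3 25.3] 84.2
spout 61 [ 540.3 -335.7] [ 539.8 -337.4] [37.4 24. ] 85.0
mat 493 [ 516.7 -393.1] [ 524.8 -396.4] [168.5  67.8] 76.7
post 23 [ 522.9 -434.9] [ 522.6 -434.4] [20.6 28.2] 34.3
postdark 21 [ 522.7 -432.6] [ 522.5 -432.8] [16.5 33.9] 4.5
rim 49 [ 531.1 -373.2] [ 530.8 -370.8] [101.8  29.7] 84.3
spout 50 [ 535.5 -330.1] [ 537.  -331.1] [29.9 49.9] 3.9
mat 181 [ 510.  -393.4] [ 524.3 -388.1] [168.4  75.8] 83.5
```

View pics/e1.png

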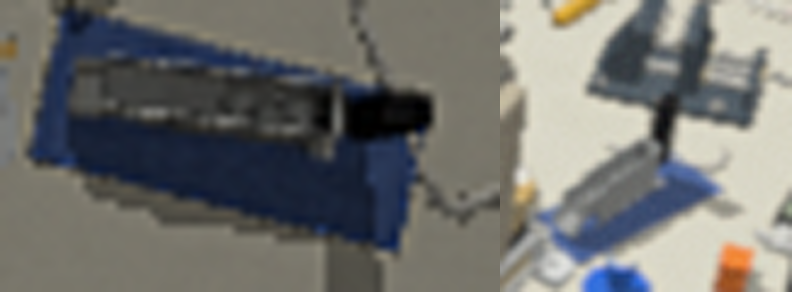

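The scoop heads about 84° (spout toward +y): post at (390,112) in the left panel, spout end at (85,88), three balls at (290,110).

Run:
```python
from h import *
go((.528,-.4405,.19),173.5,None,True)
```

```text
yaw 174 row [-76.2 107.2  -1.1] [ -0.2  -0.1 -83.5] tcp [ 0.528 -0.44   0.349]
```

Emit:
drive_tool:
  moves:
    - [-76, 107, -1, 0, 0, -83.5, 0]
    - [-76, 107, -1, 0, 0, -83.5, 0]
    - [-76, 107, -1, 0, 0, -83.5, 0]
    - [-76, 107, -1, 0, 0, -83.5, 0]
    - [-76, 107, -1, 0, 0, -83.5, 0]
    - [-76, 107, -1, 0, 0, -83.5, 0]
    - [-76, 107, -1, 0, 0, -83.5, 0]
    - [-76, 107, -1, 0, 0, -83.5, 0]
    - [-76, 107, -1, 0, 0, -83.5, 0]
    - [-76, 107, -1, 0, 0, -83.5, 0]
    - [-76, 107, -1, 0, 0, -83.5, 0]

```text
t: 29.85
eef_pos: [0.5281, -0.4405, 0.3505]
ee_rot: [-3.139, -0.001, 3.027]
force: [-0.1, -0.2, 0.7]
width: 0.0437
```

Run:
```python
from h import *
st(); go((.528,-.4405,.069),173.5)
f=cam("scene"); cv2.imwrite("pics/g1.png",cv2.resize(f["img"][80:180,350:480],None,fx=6,fy=6,interpolation=cv2.INTER_CUBIC)[:,:,::-1])
```

```text
t29.9 grasp [ 0.5278 -0.4408  0.1912] rpy [-1.799e+02 -1.000e-01  1.734e+02] F [-0.1 -0.2  0.7] w 0.0437 q [-0.41  0.41 -0.03  0.   -1.13  0.3 ]
yaw 174 row [-1.000e-01  2.000e-01  1.222e+02] [-0.1 -0.1 -0.1] tcp [ 0.528 -0.44   0.228]
```

View pics/g1.png

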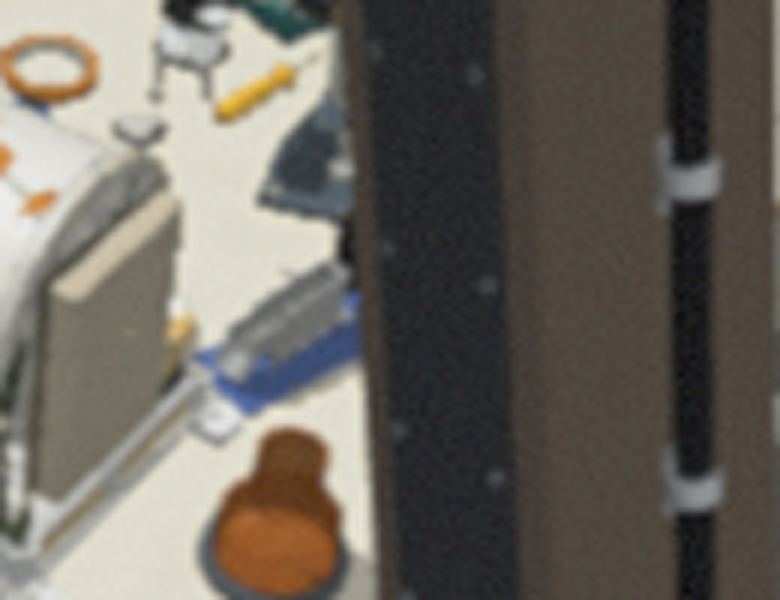

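The bottle is open (neck top at 293,440) and the scoop is undisturbed; the arm covers its post. Descend and grip.

Emit:
drive_tool:
  moves:
    - [0, 0, 50, 0, 0, 0, 0]
    - [0, 0, 90, 0, 0, 0, 0]
    - [0, 0, 110, 0, 0, 0, 0]
    - [0, 0, 122, 0, 0, 0, 0]
    - [0, 0, 122, 0, 0, 0, 0]
    - [0, 0, 122, 0, 0, 0, 0]
    - [0, 0, 122, 0, 0, 0, 0.5]
    - [0, 0, 122, 0, 0, 0, 1]
    - [0, 0, 122, 0, 0, 0, 1]
    - [0, 0, 122, 0, 0, 0, 1]
    - [0, 0, 122, 0, 0, 0, 1]
  grip_force: 45

```text
t: 31.28
eef_pos: [0.5281, -0.4408, 0.2291]
ee_rot: [-3.139, -0.0, 3.028]
force: [1.2, 0.8, 2.7]
width: 0.016
```

Emit:
drive_tool:
  moves:
    - [0, 0, -3, 0, 0, 0, 1]
    - [0, 0, -8, 0, 0, 0, 1]
    - [0, 0, -20, 0, 0, 0, 1]
    - [0, 0, -40, 0, 0, 0, 1]
    - [0, 0, -65, 0, 0, 0, 1]
    - [0, 0, -90, 0, 0, 0, 1]
    - [0, 0, -115, 0, 0, 0, 1]
    - [0, 0, -135, 0, 0, 0, 1]
    - [0, 0, -150, 0, 0, 0, 1]
    - [0, 0, -150, 0, 0, 0, 1]
    - [0, 0, -150, 0, 0, 0, 1]

```text
t: 32.65
eef_pos: [0.5278, -0.4402, 0.3779]
ee_rot: [-3.14, -0.002, 3.028]
force: [-0.6, 0.5, -2.3]
width: 0.0157
```

Run:
```python
from h import *
st(); f=cam("scene"); t=cam("top"); a=cv2.resize(f["img"][70:180,340:480],(560,440),interpolation=2); b=cv2.resize(t["img"][170:260,380:450],(240,309),interpolation=2)
b=np.vstack([b,np.zeros((131,240,3),np.uint8)])
cv2.imwrite("pics/h1.png",np.hstack([a,b])[:,:,::-1])
```

```text
t32.6 grasp [ 0.5275 -0.4404  0.2186] rpy [-1.799e+02 -1.000e-01  1.735e+02] F [-0.6  0.5 -2.3] w 0.0157 q [-0.41  0.39  0.    0.   -1.18  0.3 ]
```

View pics/h1.png

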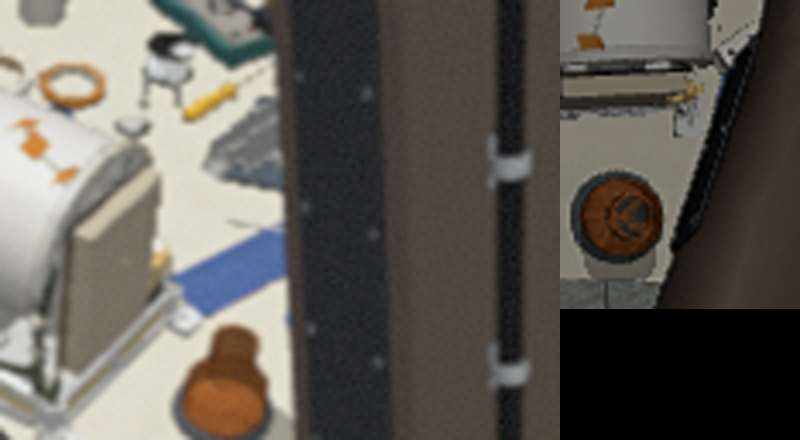

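The scoop is lifted (mat empty at 235,270, weight about 2.3 N on the wrist), the bottle is open. Next, plan the level carry with the spout heading about 28°, which keeps the hand clear of the machine.

```bash
cat >> h.py <<'E'
M=np.array([.418,-.206,.100])
GR=np.array([51.,0,66.8])/1000   # grasp point in scoop frame
def Rs(psi,th):  # scoop orientation: -x along heading psi, nose-down th
    y=np.radians(psi); R=Ro.from_euler("z",psi+180,degrees=True)
    return Ro.from_rotvec(np.radians(th)*np.array([-np.sin(y),np.cos(y),0]))*R
def scoopgrasp(pt,pw,psi,th): # grasp world pos with scoop-frame pt at world pw
    return np.array(pw)+Rs(psi,th).apply(GR-np.array(pt)/1000)
def rows(wps,cum=True):
    """wps: list of (grasp,yaw,lean) -> rows in tool axes from present pose"""
    s=get_state(); R0=Rcur(s); p0=np.array(s["eef_pos"])
    for g,yaw,lean in wps:
        R=Ro.from_euler("xyz",[180,0,yaw],degrees=True)
        if lean: d=np.radians(lean[1]); R=Ro.from_rotvec(np.radians(lean[0])*np.array([-np.sin(d),np.cos(d),0]))*R
        p=np.array(g)-R.apply([0,0,tcp_to_grasp]); print((R0.inv().apply(p-p0)*1000).round(1).tolist(),np.degrees((R0.inv()*R).as_rotvec()).round(1).tolist(),"tcp",p.round(3))
def lip(psi,th=0):
    s=get_state(); g=np.array(s["eef_pos"])+Rcur(s).apply([0,0,tcp_to_grasp]); r=Rs(psi,th)
    L=g+r.apply(np.array([-.071,0,.009])-GR); B=g+r.apply(np.array([-.060,0,.019])-GR); u=np.array([np.cos(np.radians(psi)),np.sin(np.radians(psi)),0]); v=np.array([-u[1],u[0],0])
    for n,p in (("lip",L),("bend",B)): print(n,"along %.1f lat %.1f up %.1f mm"%((p-M)@u*1e3,(p-M)@v*1e3,(p-M)[2]*1e3))
E
python3 - <<'E'
from h import *
psi=28; u=np.array([np.cos(np.radians(psi)),np.sin(np.radians(psi)),0])
bend=M-.0145*u+[0,0,.027]
gh=scoopgrasp((-60,0,19),bend,psi,0); print("hover grasp",gh.round(4))
a=np.array([.5275,-.4404,.2186]); b=np.array([.40,-.425,.2186])
w=[(a+(b-a)*t,173.5,None) for t in (.04,.16,.36,.6,.82,1)]
rows(w)
c=np.array([*gh[:2],.2186]); rows([(b+(c-b)*t,173.5-55.5*t,None) for t in np.linspace(0,1,11)[1:]])
E
```

```text
hover grasp [ 0.3072 -0.2649  0.1748]
[5.5, -0.2, -0.3] [-0.1, -0.1, 0.0] tcp [ 0.522 -0.44   0.378]
[20.9, -0.1, -0.3] [-0.1, -0.1, 0.0] tcp [ 0.507 -0.438  0.378]
[46.6, 0.1, -0.2] [-0.1, -0.1, 0.0] tcp [ 0.482 -0.435  0.378]
[77.4, 0.3, -0.1] [-0.1, -0.1, 0.0] tcp [ 0.451 -0.431  0.378]
[105.7, 0.5, -0.1] [-0.1, -0.1, 0.0] tcp [ 0.423 -0.428  0.378]
[128.8, 0.7, -0.0] [-0.1, -0.1, 0.0] tcp [ 0.4   -0.425  0.378]
[139.8, 15.5, -0.0] [-0.1, -0.1, 5.6] tcp [ 0.391 -0.409  0.378]
[150.9, 30.4, -0.0] [-0.1, -0.1, 11.1] tcp [ 0.381 -0.393  0.378]
[161.9, 45.2, -0.0] [-0.1, -0.1, 16.7] tcp [ 0.372 -0.377  0.378]
[172.9, 60.1, -0.0] [-0.1, -0.1, 22.2] tcp [ 0.363 -0.361  0.378]
[184.0, 75.0, -0.0] [-0.1, -0.1, 27.8] tcp [ 0.354 -0.345  0.378]
[195.0, 89.8, -0.0] [-0.1, -0.1, 33.3] tcp [ 0.344 -0.329  0.378]
[206.0, 104.7, -0.0] [-0.1, -0.1, 38.9] tcp [ 0.335 -0.313  0.378]
[217.1, 119.5, 0.0] [-0.1, -0.1, 44.4] tcp [ 0.326 -0.297  0.378]
[228.1, 134.4, 0.0] [-0.1, -0.1, 50.0] tcp [ 0.316 -0.281  0.378]
[239.1, 149.2, 0.0] [-0.2, -0.1, 55.5] tcp [ 0.307 -0.265  0.378]
```

Emit:
drive_tool:
  moves:
    - [5, 0, 0, 0, 0, 0, 1]
    - [20, 0, 0, 0, 0, 0, 1]
    - [43, 0, 0, 0, 0, 0, 1]
    - [66, 0, 0, 0, 0, 0, 1]
    - [89, 0, 0, 0, 0, 0, 1]
    - [110, 0, 0, 0, 0, 0, 1]
    - [124, 4, 0, 0, 0, 2, 1]
    - [137, 12, 0, 0, 0, 5, 1]
    - [149, 27, 0, 0, 0, 10, 1]
    - [160, 43, 0, 0, 0, 16, 1]
    - [169, 54, 0, 0, 0, 20, 1]
    - [174, 61, 0, 0, 0, 22.5, 1]

```text
t: 34.25
eef_pos: [0.3614, -0.3594, 0.3789]
ee_rot: [-3.139, 0.001, 2.633]
force: [0.4, 0.0, -1.9]
width: 0.0158
```

Run:
```python
from h import *
st()
c=np.array([.3072,-.2649,.2186]); s=get_state(); b=np.array(s["eef_pos"])-[0,0,tcp_to_grasp]; y=np.degrees(s["ee_rot"][2])
rows([(b+(c-b)*t,y+(118-y)*t,None) for t in (.5,1)])
```

```text
t34.2 grasp [ 0.3613 -0.3598  0.2196] rpy [-179.9    0.   150.8] F [ 0.4  0.  -1.9] w 0.0158 q [-0.4   0.1  -0.39  0.   -1.08 -0.11]
[46.7, 28.0, 0.4] [-0.1, 0.1, 16.4] tcp [ 0.334 -0.312  0.378]
[93.3, 56.1, 0.8] [-0.1, 0.1, 32.8] tcp [ 0.307 -0.265  0.378]
```

Emit:
drive_tool:
  moves:
    - [4, 2, 0, 0, 0, 1.5, 1]
    - [14, 8, 0, 0, 0, 5, 1]
    - [28, 17, 0, 0, 0, 10, 1]
    - [43, 26, 0, 0, 0, 15, 1]
    - [58, 35, 0, 0, 0, 20, 1]
    - [72, 43, 0, 0, 0, 25, 1]
    - [83, 50, 0, 0, 0, 29, 1]
    - [90, 54, 0.5, 0, 0, 31.8, 1]
    - [93, 56, 0.5, 0, 0, 32.8, 1]
    - [93, 56, 0.5, 0, 0, 32.8, 1]
    - [93, 56, 0.5, 0, 0, 32.8, 1]

```text
t: 35.62
eef_pos: [0.3081, -0.2663, 0.3781]
ee_rot: [-3.14, 0.002, 2.064]
force: [0.1, -0.3, -2.7]
width: 0.0158
```

Run:
```python
from h import *
st(); lip(28)
f=cam("scene"); t=cam("top"); a=cv2.resize(f["img"][80:200,340:480],(560,480),interpolation=2); b=cv2.resize(t["img"][180:280,370:420],(240,480),interpolation=2)
cv2.imwrite("pics/i1.png",np.hstack([a,b])[:,:,::-1])
```

```text
t35.6 grasp [ 0.308  -0.2667  0.2188] rpy [-1.799e+02  1.000e-01  1.182e+02] F [ 0.1 -0.3 -2.7] w 0.0158 q [-0.22 -0.08 -0.58  0.   -1.07 -0.86]
lip along -3.6 lat -1.9 up 61.0 mm
bend along -14.6 lat -1.9 up 71.0 mm
```

View pics/i1.png

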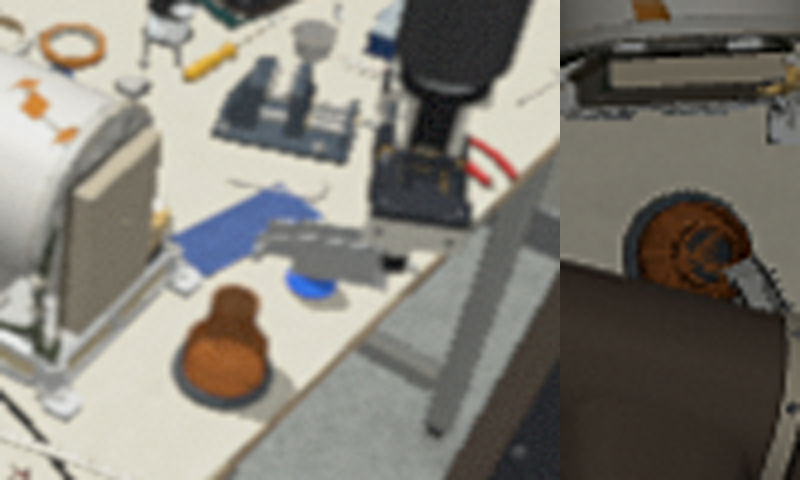

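The scoop is level over the open mouth in plan: spout end at (262,238) in the left panel, neck at (235,300). The stopper is standing behind it at (312,283). I'll check the actual lip position by depth before lowering.

```bash
cat > lipm.py <<'E'
from h import *
def meas(psi):
  s=get_state(); g=np.array(s["eef_pos"])+Rcur(s).apply([0,0,tcp_to_grasp]); r=Rs(psi,0)
  u=np.array([np.cos(np.radians(psi)),np.sin(np.radians(psi)),0]); v=np.array([-u[1],u[0],0])
  L=g+r.apply(np.array([-.071,0,.009])-GR); O=g-r.apply(GR)
  for n in("top","scene"):
    f=cam(n); W=cloud(f); q=W-O; al=q@u; la=q@v; up=q[...,2]
    print(n,"pred lip px",proj(f,L).round(1),"mouth px",proj(f,M).round(1))
    m=(np.abs(la)<.03)&(al>-.03)&(al<.1)&(up>.0)&(up<.06)
    k,l,st_,c=cv2.connectedComponentsWithStats(m.astype(np.uint8)); 
    if k<2: continue
    i=1+np.argmax(st_[1:,4]); m=l==i
    print(" n",m.sum(),"al range mm",(np.nanpercentile(al[m],[0,2,98,100])*1e3).round(),"lat",(np.nanpercentile(la[m],[0,5,50,95,100])*1e3).round(),"up",(np.nanpercentile(up[m],[2,50,98])*1e3).round())
    for a0,a1 in ((.045,.08),(-.03,.03)):
      mm=m&(al>a0)&(al<a1); 
      if mm.sum()>3: print("  al",a0,a1,mm.sum(),"lat mid",round(float(np.nanmean(la[mm])*1e3),1),"up max",round(float(np.nanmax(up[mm])*1e3)))
E
python3 -c "
from lipm import *
meas(28)"
```

```text
top pred lip px [406.  233.4] mouth px [401.2 232.7]
 n 98 al range mm [27. 31. 68. 68.] lat [-12. -11.  -3.  12.  13.] up [ 9. 23. 44.]
  al 0.045 0.08 66 lat mid -0.2 up max 42
scene pred lip px [402.2 142.2] mouth px [398.7 154.6]
 n 337 al range mm [-30. -27.  64.  67.] lat [-18. -11.  13.  17.  19.] up [ 3. 31. 46.]
  al 0.045 0.08 56 lat mid 3.1 up max 43
  al -0.03 0.03 239 lat mid 8.3 up max 50
```

Run:
```python
from h import *
psi=28; u=np.array([np.cos(np.radians(psi)),np.sin(np.radians(psi)),0])
rows([(scoopgrasp((-60,0,19),M-.014*u+[0,0,h/1e3],psi,0),118,None) for h in (71,30,12,5,2)])
```

```text
[1.5, 0.4, -0.1] [-0.1, 0.1, 0.2] tcp [ 0.308 -0.265  0.378]
[1.6, 0.5, 40.9] [-0.1, 0.1, 0.2] tcp [ 0.308 -0.265  0.337]
[1.6, 0.6, 58.9] [-0.1, 0.1, 0.2] tcp [ 0.308 -0.265  0.319]
[1.6, 0.6, 65.9] [-0.1, 0.1, 0.2] tcp [ 0.308 -0.265  0.312]
[1.6, 0.6, 68.9] [-0.1, 0.1, 0.2] tcp [ 0.308 -0.265  0.309]
```

Emit:
drive_tool:
  moves:
    - [1.6, 0.5, 4, 0, 0, 0.2, 1]
    - [1.6, 0.5, 12, 0, 0, 0.2, 1]
    - [1.6, 0.5, 22, 0, 0, 0.2, 1]
    - [1.6, 0.5, 32, 0, 0, 0.2, 1]
    - [1.6, 0.5, 41, 0, 0, 0.2, 1]
    - [1.6, 0.5, 48, 0, 0, 0.2, 1]
    - [1.6, 0.5, 54, 0, 0, 0.2, 1]
    - [1.6, 0.5, 58, 0, 0, 0.2, 1]
    - [1.6, 0.5, 58, 0, 0, 0.2, 1]

```text
t: 36.95
eef_pos: [0.3075, -0.2646, 0.3199]
ee_rot: [-3.139, 0.001, 2.06]
force: [0.0, 0.9, -2.5]
width: 0.0158
```

Emit:
drive_tool:
  moves:
    - [0, 0, 2, 0, 0, 0, 1]
    - [0, 0, 4, 0, 0, 0, 1]
    - [0, 0, 6, 0, 0, 0, 1]
    - [0, 0, 8, 0, 0, 0, 1]
    - [0, 0, 8, 0, 0, 0, 1]
    - [0, 0, 8, 0, 0, 0, 1]

```text
t: 37.7
eef_pos: [0.3075, -0.2646, 0.3121]
ee_rot: [-3.14, 0.002, 2.06]
force: [0.5, -0.3, -2.6]
width: 0.0157
```

Run:
```python
from h import *
st(); lip(28)
f=cam("scene"); t=cam("top"); a=cv2.resize(f["img"][100:190,370:460],(540,540),interpolation=2); b=cv2.resize(t["img"][205:275,380:415],(260,540),interpolation=2)
cv2.imwrite("pics/j1.png",np.hstack([a,b])[:,:,::-1])
```

```text
t37.7 grasp [ 0.3074 -0.265   0.1528] rpy [-1.799e+02  1.000e-01  1.180e+02] F [ 0.5 -0.3 -2.6] w 0.0157 q [-0.22 -0.01 -0.68  0.   -0.9  -0.87]
lip along -3.4 lat -0.1 up -5.0 mm
bend along -14.4 lat -0.1 up 5.0 mm
```

View pics/j1.png

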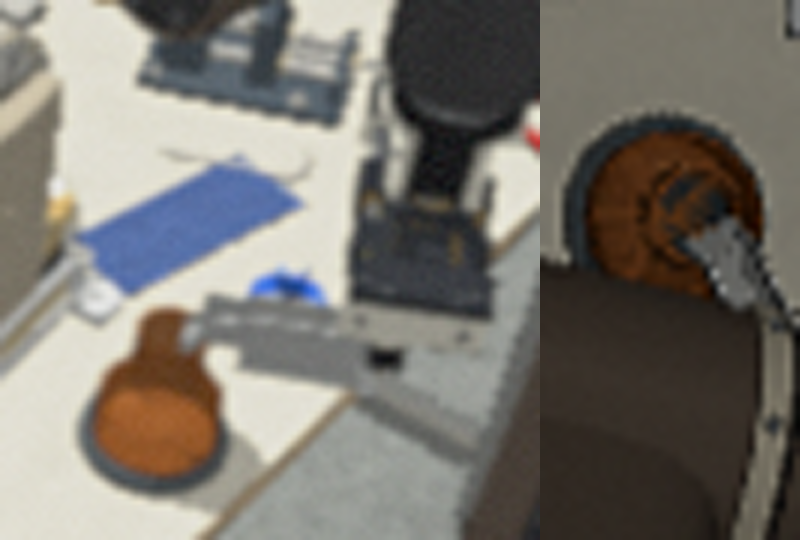

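The lip is inside the mouth and level (left 190,335; right 705,230). Lower 3 mm, hold, then tilt about the bend.

Emit:
drive_tool:
  moves:
    - [0, 0, 1.5, 0, 0, 0, 1]
    - [0, 0, 3, 0, 0, 0, 1]
    - [0, 0, 3, 0, 0, 0, 1]
    - [0, 0, 3, 0, 0, 0, 1]
    - [0, 0, 3, 0, 0, 0, 1]

```text
t: 38.42
eef_pos: [0.3079, -0.2646, 0.3093]
ee_rot: [-3.14, 0.002, 2.06]
force: [1.3, -0.7, -0.5]
width: 0.0157
```

Run:
```python
from h import *
st(); lip(28)
psi=28; u=np.array([np.cos(np.radians(psi)),np.sin(np.radians(psi)),0])
rows([(scoopgrasp((-60,0,19),M-.014*u+[0,0,.0025],psi,th),118,(th,psi)) for th in (0,2,5,8,11,14,17,20,23,26,29,32,35,38,40,42,45)])
```

```text
t38.4 grasp [ 0.3079 -0.2651  0.15  ] rpy [-1.799e+02  1.000e-01  1.180e+02] F [ 1.3 -0.7 -0.5] w 0.0157 q [-0.22 -0.01 -0.69  0.   -0.89 -0.87]
lip along -2.9 lat -0.4 up -7.8 mm
bend along -13.9 lat -0.4 up 2.2 mm
[0.1, -0.2, -0.3] [-0.1, 0.1, 0.0] tcp [ 0.308 -0.265  0.31 ]
[0.0, 7.1, -4.0] [1.9, 0.1, 0.0] tcp [ 0.314 -0.261  0.313]
[0.0, 18.2, -9.2] [4.9, 0.1, 0.0] tcp [ 0.324 -0.256  0.318]
[0.0, 29.7, -13.7] [7.9, 0.1, 0.0] tcp [ 0.334 -0.251  0.323]
[0.0, 41.3, -17.7] [10.9, 0.1, 0.0] tcp [ 0.344 -0.245  0.327]
[-0.0, 53.1, -21.0] [13.9, 0.1, -0.0] tcp [ 0.355 -0.24   0.33 ]
[-0.0, 65.1, -23.7] [16.9, 0.1, -0.0] tcp [ 0.365 -0.234  0.333]
[-0.0, 77.3, -25.8] [19.9, 0.1, -0.0] tcp [ 0.376 -0.228  0.335]
[-0.0, 89.5, -27.3] [22.9, 0.1, -0.0] tcp [ 0.387 -0.223  0.337]
[-0.0, 101.8, -28.1] [25.9, 0.1, -0.0] tcp [ 0.398 -0.217  0.337]
[-0.0, 114.1, -28.2] [28.9, 0.1, -0.0] tcp [ 0.409 -0.211  0.337]
[-0.0, 126.3, -27.8] [31.9, 0.1, -0.0] tcp [ 0.419 -0.205  0.337]
[-0.0, 138.6, -26.6] [34.9, 0.1, -0.0] tcp [ 0.43  -0.199  0.336]
[-0.0, 150.8, -24.9] [37.9, 0.1, -0.0] tcp [ 0.441 -0.194  0.334]
[-0.0, 158.8, -23.3] [39.9, 0.1, -0.0] tcp [ 0.448 -0.19   0.332]
[-0.0, 166.8, -21.5] [41.9, 0.1, -0.0] tcp [ 0.455 -0.186  0.331]
[-0.0, 178.7, -18.3] [44.9, 0.1, -0.0] tcp [ 0.466 -0.181  0.327]
```

Emit:
drive_tool:
  moves:
    - [0, 7, -5, 2, 0, 0, 1]
    - [0, 18, -10, 5, 0, 0, 1]
    - [0, 29.5, -14.5, 8, 0, 0, 1]
    - [0, 41, -18.5, 11, 0, 0, 1]
    - [0, 53, -22, 14, 0, 0, 1]
    - [0, 65, -24.5, 17, 0, 0, 1]
    - [0, 77, -26.5, 20, 0, 0, 1]
    - [0, 89.5, -28, 23, 0, 0, 1]
    - [0, 101.5, -29, 26, 0, 0, 1]
    - [0, 114, -29, 29, 0, 0, 1]
    - [0, 114, -29, 29, 0, 0, 1]

```text
t: 39.8
eef_pos: [0.4096, -0.2105, 0.3375]
ee_rot: [-2.633, 0.002, 2.061]
force: [5.1, -0.7, -1.4]
width: 0.0157
```

Run:
```python
from h import *
st(); lip(28,29)
psi=28; u=np.array([np.cos(np.radians(psi)),np.sin(np.radians(psi)),0])
rows([(scoopgrasp((-60,0,19),M-.014*u+[0,0,.0035],psi,th),118,(th,psi)) for th in (29,32,35,38,40,42)])
```

```text
t39.8 grasp [ 0.3413 -0.2473  0.1983] rpy [-1.509e+02  1.000e-01  1.181e+02] F [ 5.1 -0.7 -1.4] w 0.0157 q [ 0.05  0.19 -0.54  0.22 -1.31 -1.23]
lip along -8.4 lat -0.5 up -11.4 mm
bend along -13.2 lat -0.5 up 2.7 mm
[0.0, -1.5, -0.3] [-0.1, 0.1, 0.0] tcp [ 0.409 -0.211  0.338]
[0.0, 9.5, -5.8] [2.9, 0.1, 0.0] tcp [ 0.419 -0.205  0.338]
[0.0, 20.7, -10.8] [5.9, 0.1, 0.0] tcp [ 0.43  -0.199  0.337]
[-0.0, 32.2, -15.2] [8.9, 0.2, 0.0] tcp [ 0.441 -0.194  0.335]
[-0.0, 40.0, -17.8] [10.9, 0.2, 0.0] tcp [ 0.448 -0.19   0.333]
[-0.0, 47.9, -20.1] [12.9, 0.2, 0.0] tcp [ 0.455 -0.186  0.332]
```

Run:
```python
from h import *
psi=28; u=np.array([np.cos(np.radians(psi)),np.sin(np.radians(psi)),0])
rows([(scoopgrasp((-60,0,19),M-.0105*u+[0,0,.004],psi,th),118,(th,psi)) for th in (29,32,35,38)])
```

```text
[0.0, 1.3, -2.4] [-0.1, 0.1, 0.0] tcp [ 0.412 -0.209  0.339]
[0.0, 12.3, -8.0] [2.9, 0.1, 0.0] tcp [ 0.423 -0.204  0.338]
[0.0, 23.6, -13.0] [5.9, 0.1, 0.0] tcp [ 0.433 -0.198  0.337]
[-0.0, 35.1, -17.3] [8.9, 0.2, 0.0] tcp [ 0.444 -0.192  0.336]
```

Emit:
drive_tool:
  moves:
    - [0, 1.3, -2.4, 0, 0, 0, 1]
    - [0, 1.3, -2.4, 0, 0, 0, 1]
    - [0, 7, -5, 1.5, 0, 0, 1]
    - [0, 12.3, -8, 3, 0, 0, 1]
    - [0, 18, -10.5, 4.5, 0, 0, 1]
    - [0, 23.6, -13, 6, 0, 0, 1]
    - [0, 29, -15, 7.5, 0, 0, 1]
    - [0, 35, -17.3, 9, 0, 0, 1]
    - [0, 35, -17.3, 9, 0, 0, 1]
    - [0, 35, -17.3, 9, 0, 0, 1]
    - [0, 35, -17.3, 9, 0, 0, 1]
    - [0, 35, -17.3, 9, 0, 0, 1]

```text
t: 41.3
eef_pos: [0.4426, -0.1927, 0.3361]
ee_rot: [-2.477, 0.002, 2.06]
force: [2.3, 1.5, -3.5]
width: 0.0157
```

Run:
```python
from h import *
st(); lip(28,38)
f=cam("scene"); t=cam("top"); a=cv2.resize(f["img"][100:190,370:460],(540,540),interpolation=2); b=cv2.resize(t["img"][205:275,380:415],(260,540),interpolation=2)
cv2.imwrite("pics/k1.png",np.hstack([a,b])[:,:,::-1])
```

```text
t41.3 grasp [ 0.3559 -0.239   0.2107] rpy [-1.419e+02  1.000e-01  1.180e+02] F [ 2.3  1.5 -3.5] w 0.0157 q [ 0.09  0.28 -0.47  0.24 -1.45 -1.29]
lip along -9.7 lat -0.0 up -10.0 mm
bend along -12.3 lat -0.0 up 4.7 mm
```

View pics/k1.png

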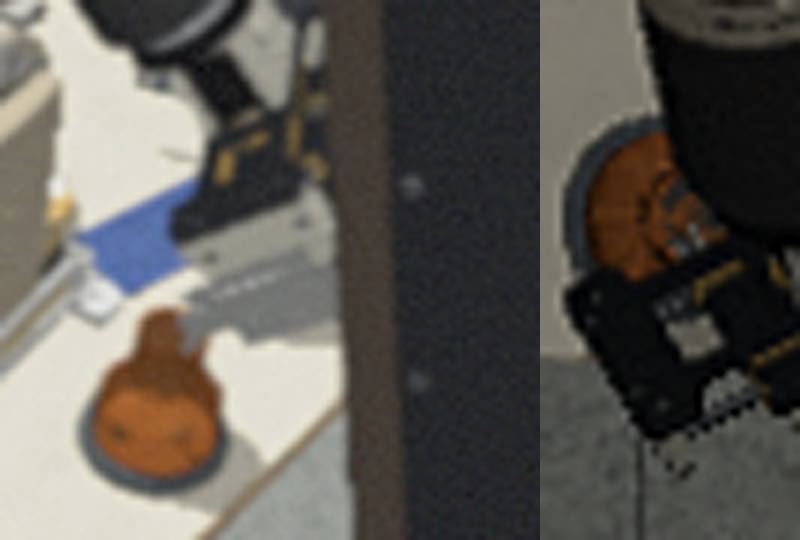

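Two balls show through the glass at the bottle floor (120,432) and (180,435), the third is unclear. I'll tilt a little further and shake gently by holding.

Run:
```python
from h import *
psi=28; u=np.array([np.cos(np.radians(psi)),np.sin(np.radians(psi)),0])
rows([(scoopgrasp((-60,0,19),M-.0105*u+[0,0,.004],psi,th),118,(th,psi)) for th in (38,41,44)])
```

```text
[-0.2, 1.6, -0.6] [-0.1, 0.1, -0.1] tcp [ 0.444 -0.192  0.336]
[-0.2, 12.6, -6.1] [2.9, 0.1, -0.1] tcp [ 0.455 -0.186  0.333]
[-0.2, 23.9, -11.1] [5.9, 0.1, -0.1] tcp [ 0.465 -0.181  0.33 ]
```

Emit:
drive_tool:
  moves:
    - [0, 6, -3, 1.5, 0, 0, 1]
    - [0, 12.5, -6, 3, 0, 0, 1]
    - [0, 18, -8.5, 4.5, 0, 0, 1]
    - [0, 24, -11, 6, 0, 0, 1]
    - [0, 24, -11, 6, 0, 0, 1]
    - [0, 24, -11, 6, 0, 0, 1]
    - [0, 24, -11, 6, 0, 0, 1]
    - [0, 24, -11, 6, 0, 0, 1]

```text
t: 42.4
eef_pos: [0.465, -0.1807, 0.33]
ee_rot: [-2.372, 0.002, 2.059]
force: [1.2, 0.2, -3.6]
width: 0.0159
```

Run:
```python
from h import *
st(); lip(28,44)
f=cam("scene"); cv2.imwrite("pics/l_raw.png",f["img"][:,:,::-1])
c=f["img"][158:182,382:410].astype(int); print(c[...,0].min(1)); 
g=c[...,0]
for r in range(4,24): print(' '.join('%3d'%x for x in g[r]))
psi=28; u=np.array([np.cos(np.radians(psi)),np.sin(np.radians(psi)),0])
rows([(scoopgrasp((-60,0,19),M-.0115*u+[0,0,.004],psi,th),118,(th,psi)) for th in (44,41,37,33,29,25,21,17,13,9,5,2,0)])
```

```text
t42.4 grasp [ 0.3672 -0.2329  0.2155] rpy [-1.359e+02  1.000e-01  1.180e+02] F [ 1.2  0.2 -3.6] w 0.0159 q [ 0.12  0.35 -0.43  0.25 -1.53 -1.31]
lip along -9.8 lat 0.1 up -10.8 mm
bend along -10.8 lat 0.1 up 4.1 mm
[ 96  93  94  92  92  93  94  98 101 103  97  92  96  88  80  77  71  69
  70  64  65  64  60  69]
226 226 225 225 211 172 128 110 109 103  99 100 100 100  98 100 101  97  96  92  97 102 129 182 223 227 225 226
224 226 228 224 198 147 110 109 113 107 102  99  97 100  97  97  99  97  99  93  96  97 112 142 191 222 226 225
224 227 224 211 171 128 109 112 123 123 115 111 111 110 104 102 101 103  99  94 100  97 103 114 154 202 225 226
225 226 221 181 134 111 115 130 146 156 149 136 134 132 116 107 107 111 108 101  98 100 103 106 131 194 225 226
228 223 195 144 108 114 134 152 167 171 168 155 146 143 135 125 129 134 133 124 114 108 101 103 126 190 227 228
226 209 159 108 105 126 151 164 167 168 164 161 155 155 154 151 149 154 152 150 135 117 105 103 128 191 228 227
222 187 128  97 108 139 156 161 166 162 162 162 161 161 163 164 164 160 161 157 154 138 118 107 133 191 227 228
21
[... 1612 characters left out ...]
 -0.1] tcp [ 0.44  -0.195  0.336]
[-0.3, -38.2, 25.6] [-11.1, 0.1, -0.1] tcp [ 0.425 -0.202  0.338]
[-0.3, -50.5, 36.4] [-15.1, 0.1, -0.1] tcp [ 0.411 -0.21   0.339]
[-0.3, -62.0, 48.1] [-19.1, 0.1, -0.1] tcp [ 0.396 -0.218  0.339]
[-0.3, -72.7, 60.5] [-23.1, 0.1, -0.1] tcp [ 0.382 -0.225  0.337]
[-0.3, -82.5, 73.7] [-27.1, 0.1, -0.0] tcp [ 0.368 -0.233  0.335]
[-0.3, -91.4, 87.5] [-31.1, 0.1, -0.0] tcp [ 0.353 -0.24   0.331]
[-0.2, -99.3, 101.8] [-35.1, 0.1, -0.0] tcp [ 0.34  -0.248  0.326]
[-0.2, -106.1, 116.7] [-39.1, 0.1, -0.0] tcp [ 0.326 -0.255  0.32 ]
[-0.2, -110.6, 128.2] [-42.1, 0.1, -0.0] tcp [ 0.316 -0.26   0.315]
[-0.2, -113.2, 136.0] [-44.1, 0.1, -0.0] tcp [ 0.31  -0.264  0.311]
```

Run:
```python
import cv2,numpy as np
a=cv2.imread("pics/l_raw.png")[135:185,375:425]; a=cv2.resize(a,(600,600),interpolation=cv2.INTER_CUBIC)
cv2.imwrite("pics/l1.png",np.clip(a*1.4,0,255).astype(np.uint8))
```

```text
(no output)
```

View pics/l1.png

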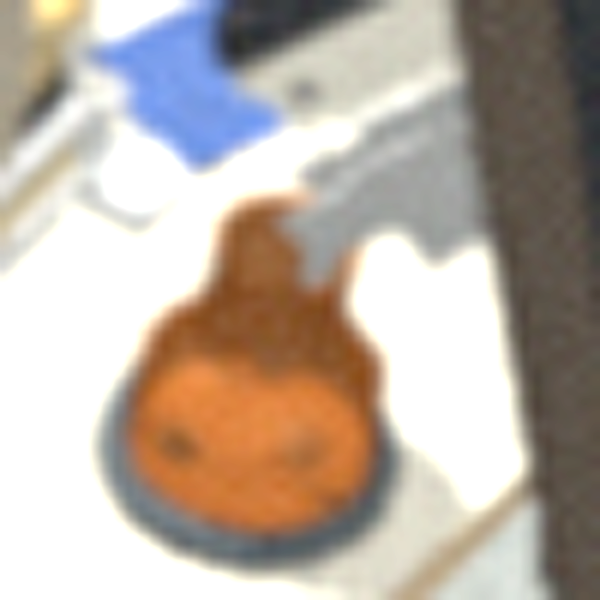

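Two balls lie on the bottle floor (180,440), (300,445), with possibly the third at its right edge (330,490). Level the scoop, lip still in, then lift and weigh.

Emit:
drive_tool:
  moves:
    - [0, -11.4, 6.5, -3, 0, 0, 1]
    - [0, -25, 15.5, -7, 0, 0, 1]
    - [0, -38, 25.5, -11, 0, 0, 1]
    - [0, -50.5, 36, -15, 0, 0, 1]
    - [0, -62, 48, -19, 0, 0, 1]
    - [0, -72.5, 60.5, -23, 0, 0, 1]
    - [0, -82.5, 73.5, -27, 0, 0, 1]
    - [0, -91.5, 87.5, -31, 0, 0, 1]
    - [0, -99.5, 102, -35, 0, 0, 1]
    - [0, -106, 116.5, -39, 0, 0, 1]
    - [0, -110.5, 128, -42, 0, 0, 1]
    - [0, -113, 135.5, -44, 0, 0, 1]

```text
t: 43.95
eef_pos: [0.309, -0.2631, 0.3111]
ee_rot: [-3.14, 0.001, 2.059]
force: [-0.1, 0.0, -2.8]
width: 0.0155
```

Run:
```python
from h import *
st(); lip(28)
```

```text
t44.0 grasp [ 0.3088 -0.2634  0.1518] rpy [-1.799e+02  1.000e-01  1.180e+02] F [-0.1  0.  -2.8] w 0.0155 q [-0.21 -0.01 -0.68  0.   -0.9  -0.87]
lip along -1.3 lat 0.6 up -6.0 mm
bend along -12.3 lat 0.6 up 4.0 mm
```

Emit:
drive_tool:
  moves:
    - [0, 0, -3, 0, 0, 0, 1]
    - [0, 0, -10, 0, 0, 0, 1]
    - [0, 0, -22, 0, 0, 0, 1]
    - [0, 0, -36, 0, 0, 0, 1]
    - [0, 0, -50, 0, 0, 0, 1]
    - [0, 0, -60, 0, 0, 0, 1]
    - [0, 0, -67, 0, 0, 0, 1]
    - [0, 0, -67, 0, 0, 0, 1]
    - [0, 0, -67, 0, 0, 0, 1]
    - [0, 0, -67, 0, 0, 0, 1]

```text
t: 45.2
eef_pos: [0.3103, -0.2628, 0.3777]
ee_rot: [-3.139, 0.001, 2.06]
force: [-0.9, 1.9, -1.9]
width: 0.0155
```

Run:
```python
from h import *
st(); lip(28); F=[]
for i in range(14): 
    f=grab_frame("scene"); s=get_state(); F.append(np.r_[s["force"],s["moment"]])
F=np.array(F); print("mean",F.mean(0).round(3),"sd",F.std(0).round(3))
f=cam("scene"); c=cv2.resize(f["img"][162:182,380:412],None,fx=1,fy=1).astype(int)[...,0]
for r in c[3:18]: print(' '.join('%3d'%x for x in r))
```

```text
t45.2 grasp [ 0.31   -0.2632  0.2184] rpy [-1.798e+02  1.000e-01  1.180e+02] F [-0.9  1.9 -1.9] w 0.0155 q [-0.21 -0.08 -0.58  0.   -1.07 -0.87]
lip along -0.2 lat 0.2 up 60.6 mm
bend along -11.2 lat 0.2 up 70.6 mm
mean [-0.228  0.087 -1.871  0.015  0.035 -0.013] sd [0.575 0.529 0.574 0.03  0.026 0.026]
221 221 221 224 216 174 131 107 115 127 140 148 142 131 130 130 117 101 104 108 104  98  96  99 103 100 129 190 220 223 223 222
222 220 222 220 189 139 101 110 131 150 164 168 165 149 141 136 133 121 122 131 132 118 109 103 103  95 123 183 221 223 222 221
222 221 221 206 154 104 102 126 145 160 161 164 163 159 151 151 147 149 146 151 148 146 131 114 101 100 125 188 222 223 222 222
220 222 220 182 123  90 107 134 151 157 158 159 158 160 156 154 158 158 158 156 157 155 151 135 113 102 124 187 223 223 223 222
221 221 205 159 107  89 114 135 143 148 155 157 156 157 155 156 161 161 157 159 154 154 155 148 130 108 112 169 218 225 222 222
220 220 196 138  97  99 116 129 128 130 143 149 154 153 156 158 157 161 156 151 145 148 150 152 143 116  95 130 192 226 223 223
222 219 186 122  94 101 121
[... 424 characters left out ...]
 142 141 137 132 136 145 144 134 101  70  80 127 154 157 165
218 222 215 174 112  85  90 111 128 140 144 144 145 143 142 146 141 144 145 140 135 133 133 134 115  89  72  92 135 155 154 153
219 220 221 197 142  97  81  93 105 122 134 143 143 147 145 144 145 146 142 143 139 125 110 104  89  67  74 113 143 158 159 155
219 220 222 219 179 120  81  81  92 101 117 126 133 138 142 141 149 147 145 142 135 120 102  83  70  63  82 124 153 160 157 157
220 219 221 222 208 164 114  87  80  84  91  99 103 113 123 127 132 131 126 119 108  95  77  68  63  76 107 140 157 161 161 157
221 222 222 221 224 208 171 126  88  75  76  81  82  82  88  89  94  88  85  79  75  65  62  66  77 108 138 156 156 156 159 155
```

Run:
```python
from h import *
a=np.array([.310,-.2632,.2186]); b=np.array([.385,-.415,.2186]); c=np.array([.528,-.4406,.2186])
rows([(a+(b-a)*t,118+55.5*t,None) for t in (.06,.2,.36,.52,.68,.84,1)]+[(b+(c-b)*t,173.5,None) for t in (.2,.4,.6,.8,.95,1)])
```

```text
[-10.2, -0.8, 0.3] [-0.1, 0.1, -3.3] tcp [ 0.314 -0.272  0.378]
[-33.9, -1.6, 0.4] [-0.1, 0.1, -11.1] tcp [ 0.325 -0.294  0.378]
[-61.0, -2.4, 0.4] [-0.1, 0.1, -20.0] tcp [ 0.337 -0.318  0.378]
[-88.1, -3.2, 0.4] [-0.1, 0.1, -28.9] tcp [ 0.349 -0.342  0.378]
[-115.2, -4.0, 0.5] [-0.1, 0.1, -37.7] tcp [ 0.361 -0.366  0.378]
[-142.2, -4.8, 0.5] [-0.1, 0.0, -46.6] tcp [ 0.373 -0.391  0.378]
[-169.3, -5.6, 0.6] [-0.1, 0.0, -55.5] tcp [ 0.385 -0.415  0.378]
[-187.3, 17.2, 0.6] [-0.1, 0.0, -55.5] tcp [ 0.414 -0.42   0.378]
[-205.2, 40.1, 0.6] [-0.1, 0.0, -55.5] tcp [ 0.442 -0.425  0.378]
[-223.2, 62.9, 0.5] [-0.1, 0.0, -55.5] tcp [ 0.471 -0.43   0.378]
[-241.1, 85.8, 0.5] [-0.1, 0.0, -55.5] tcp [ 0.499 -0.435  0.378]
[-254.6, 102.9, 0.5] [-0.1, 0.0, -55.5] tcp [ 0.521 -0.439  0.378]
[-259.1, 108.6, 0.5] [-0.1, 0.0, -55.5] tcp [ 0.528 -0.441  0.378]
```

Emit:
drive_tool:
  moves:
    - [-10, -1, 0, 0, 0, -3, 1]
    - [-34, -1.6, 0, 0, 0, -11, 1]
    - [-61, -2.4, 0, 0, 0, -20, 1]
    - [-88, -3.2, 0, 0, 0, -29, 1]
    - [-115, -4, 0, 0, 0, -37.7, 1]
    - [-142, -4.8, 0, 0, 0, -46.6, 1]
    - [-169, -5.6, 0, 0, 0, -55.5, 1]
    - [-187, 17, 0, 0, 0, -55.5, 1]
    - [-205, 40, 0, 0, 0, -55.5, 1]
    - [-223, 63, 0, 0, 0, -55.5, 1]
    - [-241, 86, 0, 0, 0, -55.5, 1]
    - [-252, 100, 0, 0, 0, -55.5, 1]

```text
t: 47.45
eef_pos: [0.5183, -0.4385, 0.3776]
ee_rot: [-3.139, -0.002, 3.029]
force: [0.2, -0.0, -2.1]
width: 0.016
```

Emit:
drive_tool:
  moves:
    - [0, 0, 0, 0, 0, 0, 1]
    - [0, 0, 0, 0, 0, 0, 1]

```text
t: 47.7
eef_pos: [0.5165, -0.4383, 0.3782]
ee_rot: [-3.139, -0.001, 3.028]
force: [0.3, 0.1, -1.2]
width: 0.0159
```

Run:
```python
from h import *
st(); go((.528,-.4408,.105),173.5); go((.528,-.4408,.072),173.5)
```

```text
t47.7 grasp [ 0.5163 -0.4386  0.2189] rpy [-1.799e+02 -1.000e-01  1.735e+02] F [ 0.3  0.1 -1.2] w 0.0159 q [-0.42  0.38 -0.02  0.   -1.17  0.3 ]
yaw 174 row [-11.8  -1.  113.9] [-0.1 -0.1  0. ] tcp [ 0.528 -0.441  0.264]
yaw 174 row [-11.9  -0.9 146.9] [-0.1 -0.1  0. ] tcp [ 0.528 -0.441  0.231]
```

Emit:
drive_tool:
  moves:
    - [-6, 0, 10, 0, 0, 0, 1]
    - [-12, -1, 40, 0, 0, 0, 1]
    - [-12, -1, 70, 0, 0, 0, 1]
    - [-12, -1, 100, 0, 0, 0, 1]
    - [-12, -1, 125, 0, 0, 0, 1]
    - [-12, -1, 138, 0, 0, 0, 1]
    - [-12, -1, 143, 0, 0, 0, 1]
    - [-12, -1, 146, 0, 0, 0, 1]
    - [-12, -1, 147.5, 0, 0, 0, 1]
    - [-12, -1, 148.5, 0, 0, 0, 1]
    - [-12, -1, 149, 0, 0, 0, 1]
    - [-12, -1, 149, 0, 0, 0, 1]

```text
t: 49.2
eef_pos: [0.5288, -0.4411, 0.2295]
ee_rot: [-3.139, -0.001, 3.028]
force: [-0.5, 0.6, -1.4]
width: 0.0159
```

Run:
```python
from h import *
st()
```

```text
t49.2 grasp [ 0.5286 -0.4415  0.0702] rpy [-179.9   -0.   173.5] F [-0.5  0.6 -1.4] w 0.0159 q [-0.41  0.52 -0.16  0.   -0.89  0.3 ]
```

Emit:
drive_tool:
  moves:
    - [0, 0, 0.8, 0, 0, 0, 1]
    - [0, 0, 0.8, 0, 0, 0, 1]
    - [0, 0, 0.8, 0, 0, 0, 0.5]
    - [0, 0, 0.8, 0, 0, 0, 0]
    - [0, 0, 0.8, 0, 0, 0, 0]
    - [0, 0, 0.8, 0, 0, 0, 0]
    - [0, 0, -20, 0, 0, 0, 0]
    - [0, 0, -60, 0, 0, 0, 0]
    - [0, 0, -120, 0, 0, 0, 0]
    - [0, 0, -160, 0, 0, 0, 0]
    - [0, 0, -160, 0, 0, 0, 0]
    - [0, 0, -160, 0, 0, 0, 0]

```text
t: 50.7
eef_pos: [0.5287, -0.4405, 0.3889]
ee_rot: [-3.14, -0.001, 3.028]
force: [-0.3, 0.2, -1.2]
width: 0.0437
```

Run:
```python
from h import *
st(); go((.40,-.36,.24),90,None,True); go((.40,-.20,.28),90,None,True)
```

```text
t50.7 grasp [ 0.5285 -0.4408  0.2296] rpy [-1.799e+02 -1.000e-01  1.735e+02] F [-0.3  0.2 -1.2] w 0.0437 q [-0.41  0.39  0.02  0.   -1.2   0.3 ]
yaw 90 row [137.   65.4 -10.4] [-0.1  0.  83.5] tcp [ 0.4   -0.36   0.399]
yaw 90 row [155.1 224.3 -50.6] [-0.1  0.  83.5] tcp [ 0.4   -0.2    0.439]
```

Emit:
drive_tool:
  moves:
    - [50, 20, -10, 0, 0, 5, 0]
    - [100, 45, -10, 0, 0, 15, 0]
    - [137, 65, -10, 0, 0, 25, 0]
    - [145, 110, -25, 0, 0, 35, 0]
    - [150, 160, -40, 0, 0, 45, 0]
    - [155, 200, -50, 0, 0, 55, 0]
    - [155, 224, -50, 0, 0, 65, 0]
    - [155, 224, -50, 0, 0, 75, 0]
    - [155, 224, -50, 0, 0, 83.5, 0]
    - [155, 224, -50, 0, 0, 83.5, 0]
    - [155, 224, -50, 0, 0, 83.5, 0]

```text
t: 52.08
eef_pos: [0.4002, -0.2006, 0.4383]
ee_rot: [-3.139, 0.002, 1.574]
force: [1.0, 0.2, 0.5]
width: 0.0436
```

Run:
```python
from m import *
st(); f=cam("top"); save(f,"top2.png"); scoop(f); np.save("t2.npy",f["range_z"])
W=cloud(f); m=(cv2.inRange(cv2.cvtColor(f["img"],cv2.COLOR_RGB2HSV),(100,120,40),(125,255,255))>0)&(np.abs(W[...,0]-.42)<.06)&(np.abs(W[...,1]+.365)<.06)&(W[...,2]>.01)
v,u=np.nonzero(m)
if len(u)>20: P=np.array([ray(f,a,b,.015)[:2] for a,b in zip(u,v)])*1000; print("stopper",len(u),cv2.minEnclosingCircle(P.astype(np.float32)))
o=cv2.imread("pics/top0.png")[:,:,::-1]
A=[cv2.resize(x[192:218,420:480],(780,290),interpolation=2) for x in (o,f["img"])]
cv2.imwrite("pics/n1.png",np.vstack(A)[:,:,::-1])
```

```text
t52.1 grasp [ 0.3998 -0.2009  0.279 ] rpy [-1.799e+02  1.000e-01  9.020e+01] F [1.  0.2 0.5] w 0.0436 q [-0.02 -0.05 -0.41  0.   -1.22 -1.55]
post 31 [ 527.5 -441.9] [ 527.5 -442.5] [14.1 21.4] 1.3
postdark 31 [ 527.5 -441.9] [ 527.5 -442.5] [14.1 21.4] 1.3
rim 44 [ 534.1 -380.2] [ 535.1 -377.3] [90.9 25.5] 83.7
spout 62 [ 539.9 -336.1] [ 539.5 -337.6] [37.6 24.5] 83.2
mat 471 [ 519.5 -391. ] [ 525.3 -396.5] [168.   68.8] 77.6
```

View pics/n1.png

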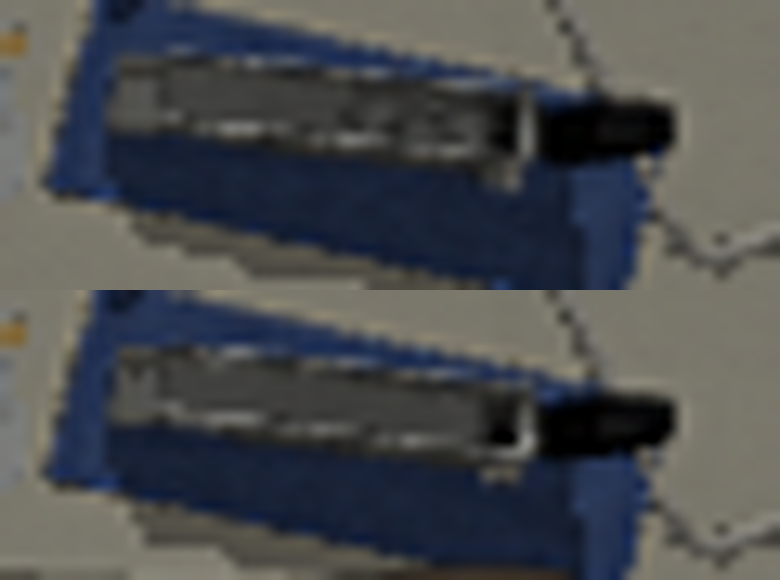

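Upper panel (start): balls at (380–480,120). Lower panel (now): the bowl is smooth and empty, and the scoop is back at the same place on the mat. Now fetch the stopper.

Run:
```python
from h import *
go((.4207,-.365,.15),90);go((.4207,-.365,.0395),90)
f=cam("scene"); W=cloud(f); m=(cv2.inRange(cv2.cvtColor(f["img"],cv2.COLOR_RGB2HSV),(100,120,40),(125,255,255))>0)&(np.abs(W[...,0]-.42)<.06)&(np.abs(W[...,1]+.365)<.06)&(W[...,2]>.008)
v,u=np.nonzero(m); P=np.array([ray(f,a,b,.015)[:2] for a,b in zip(u,v)])*1000; print(len(u), cv2.minEnclosingCircle(P.astype(np.float32)) if len(u)>5 else "",(np.nanmin(W[m],0),np.nanmax(W[m],0)) if len(u) else "")
# balls stray? compare depth vs start
d0=np.load("f0.npz")["s"]; g=f.copy(); g["range_z"]=d0; W0=cloud(g)
df=(W[...,2]-W0[...,2]>.007)&(W[...,0]>.36)&(W[...,0]<.62)&(W[...,1]>-.6)&(W[...,1]<0)&(W[...,2]<.03)&(W0[...,2]>-.01)
k,l,s,c=cv2.connectedComponentsWithStats(df.astype(np.uint8))
for i in range(1,k):
  if s[i,4]>4: print("new low thing",c[i].round(),s[i,4],np.nanmean(W[l==i],0).round(3))
```

```text
yaw 90 row [-164.2   20.3  129.5] [-0.1  0.1  0.2] tcp [ 0.421 -0.365  0.309]
yaw 90 row [-163.9   20.5  240. ] [-0.1  0.1  0.2] tcp [ 0.421 -0.365  0.199]
76 ((420.9554138183594, -361.5628967285156), 23.96049690246582) (array([ 0.39725018, -0.37942624,  0.01101654]), array([ 0.44337705, -0.33623931,  0.04112586]))
new low thing [415. 150.] 51 [ 0.424 -0.352  0.016]
```

Emit:
drive_tool:
  moves:
    - [-60, 8, 0, 0, 0, 0.2, 0]
    - [-120, 15, 30, 0, 0, 0.2, 0]
    - [-164, 20.3, 80, 0, 0, 0.2, 0]
    - [-164, 20.3, 129, 0, 0, 0.2, 0]
    - [-164, 20.3, 180, 0, 0, 0.2, 0]
    - [-164, 20.3, 220, 0, 0, 0.2, 0]
    - [-164, 20.3, 239, 0, 0, 0.2, 0]
    - [-164, 20.3, 239, 0, 0, 0.2, 0]
    - [-164, 20.3, 239, 0, 0, 0.2, 0]
    - [-164, 20.3, 239, 0, 0, 0.2, 1]
    - [-164, 20.3, 239, 0, 0, 0.2, 1]
    - [-164, 20.3, 239, 0, 0, 0.2, 1]
  grip_force: 15

```text
t: 53.68
eef_pos: [0.4205, -0.3651, 0.2009]
ee_rot: [-3.142, 0.003, 1.568]
force: [0.0, -0.5, 1.7]
width: 0.0212
```

Emit:
drive_tool:
  moves:
    - [0, 0, 0, 0, 0, 0, 1]
    - [0, 0, 0, 0, 0, 0, 1]

```text
t: 53.92
eef_pos: [0.4206, -0.3651, 0.2008]
ee_rot: [-3.141, 0.003, 1.568]
force: [-0.5, 2.0, 5.6]
width: 0.0213
```

Run:
```python
from h import *
st(); go((.4207,-.365,.18),90); go((.4185,-.206,.18),90);go((.4185,-.206,.1304),90)
```

```text
t53.9 grasp [ 0.4206 -0.3656  0.0415] rpy [-180.     0.2   89.8] F [-0.5  2.   5.6] w 0.0213 q [-0.36  0.38 -0.49  0.   -0.69 -1.21]
yaw 90 row [  -0.2    0.  -138.5] [-0.   0.2 -0.2] tcp [ 0.421 -0.365  0.339]
yaw 90 row [ 158.7   -2.6 -138.9] [-0.   0.2 -0.2] tcp [ 0.418 -0.206  0.339]
yaw 90 row [158.9  -2.6 -89.3] [-0.   0.2 -0.2] tcp [ 0.418 -0.206  0.29 ]
```

Emit:
drive_tool:
  moves:
    - [0, 0, -30, 0, 0, 0, 1]
    - [0, 0, -80, 0, 0, 0, 1]
    - [0, 0, -138, 0, 0, 0, 1]
    - [40, 0, -138, 0, 0, 0, 1]
    - [80, -1, -138, 0, 0, 0, 1]
    - [120, -2, -138, 0, 0, 0, 1]
    - [150, -2.5, -138, 0, 0, 0, 1]
    - [158.7, -2.6, -138, 0, 0, 0, 1]
    - [158.7, -2.6, -138, 0, 0, 0, 1]
    - [158.7, -2.6, -115, 0, 0, 0, 1]
    - [158.7, -2.6, -105, 0, 0, 0, 1]
    - [158.7, -2.6, -105, 0, 0, 0, 1]

```text
t: 55.42
eef_pos: [0.4182, -0.2067, 0.3042]
ee_rot: [-3.138, 0.002, 1.567]
force: [0.1, -0.1, 0.7]
width: 0.0212
```

Run:
```python
from h import *
st(); go((.4181,-.206,.132),90)
for n in("top","scene"):
  f=cam(n); W=cloud(f); m=(cv2.inRange(cv2.cvtColor(f["img"],cv2.COLOR_RGB2HSV),(100,120,40),(125,255,255))>0)&(np.abs(W[...,0]-.42)<.07)&(np.abs(W[...,1]+.205)<.06)&(W[...,2]>.09)
  v,u=np.nonzero(m)
  if len(u)>9: P=np.array([ray(f,a,b,.122)[:2] for a,b in zip(u,v)])*1000; print(n,len(u),cv2.minEnclosingCircle(P.astype(np.float32)))
```

```text
t55.4 grasp [ 0.4177 -0.2071  0.1449] rpy [-1.798e+02  1.000e-01  8.980e+01] F [ 0.1 -0.1  0.7] w 0.0212 q [-0.03  0.11 -0.57  0.   -0.89 -1.54]
yaw 90 row [ 0.8 -0.1 12.9] [-0.2  0.1 -0.2] tcp [ 0.418 -0.206  0.291]
scene 52 ((417.7296447753906, -204.1021728515625), 29.82952880859375)
```

Emit:
drive_tool:
  moves:
    - [0.8, 0, 3, 0, 0, 0, 1]
    - [0.8, 0, 6, 0, 0, 0, 1]
    - [0.8, 0, 9, 0, 0, 0, 1]
    - [0.8, 0, 11, 0, 0, 0, 1]
    - [0.8, 0, 13, 0, 0, 0, 1]
    - [0.8, 0, 13, 0, 0, 0, 1]
    - [0.8, 0, 13, 0, 0, 0, 1]

```text
t: 56.4
eef_pos: [0.4184, -0.2054, 0.292]
ee_rot: [-3.141, 0.002, 1.568]
force: [1.4, 0.5, -0.4]
width: 0.0212
```

Run:
```python
from h import *
st()
```

```text
t56.4 grasp [ 0.4182 -0.2057  0.1327] rpy [-1.799e+02  1.000e-01  8.980e+01] F [ 1.4  0.5 -0.4] w 0.0212 q [-0.03  0.12 -0.59  0.   -0.86 -1.55]
```

Emit:
drive_tool:
  moves:
    - [0, 0, 1, 0, 0, 0, 1]
    - [0, 0, 2, 0, 0, 0, 1]
    - [0, 0, 2, 0, 0, 0, 1]
    - [0, 0, 2, 0, 0, 0, 0.5]
    - [0, 0, 2, 0, 0, 0, 0]
    - [0, 0, 2, 0, 0, 0, 0]
    - [0, 0, -20, 0, 0, 0, 0]
    - [0, 0, -60, 0, 0, 0, 0]
    - [0, 0, -110, 0, 0, 0, 0]
    - [0, 0, -160, 0, 0, 0, 0]
    - [0, 0, -160, 0, 0, 0, 0]
    - [0, 0, -160, 0, 0, 0, 0]

```text
t: 57.9
eef_pos: [0.4183, -0.2049, 0.4513]
ee_rot: [-3.14, 0.002, 1.567]
force: [-0.2, 0.8, 0.4]
width: 0.0438
```

Run:
```python
from m import *
st()
f0=np.load("f0.npz"); I0={"top":cv2.imread("pics/top0.png")[:,:,::-1],"scene":cv2.imread("pics/scene0.png")[:,:,::-1]}
for n in("top","scene"):
  f=cam(n)
  for nm,img,z in (("start",I0[n].copy(),f0[n[0]]),("now",f["img"],f["range_z"])):
    g=dict(f,img=img,range_z=z); W=cloud(g); m=(cv2.inRange(cv2.cvtColor(img,cv2.COLOR_RGB2HSV),(100,120,40),(125,255,255))>0)&(np.abs(W[...,0]-.42)<.07)&(np.abs(W[...,1]+.205)<.06)&(W[...,2]>.08)
    v,u=np.nonzero(m)
    if len(u)>9: P=np.array([ray(f,a,b,.105)[:2] for a,b in zip(u,v)])*1000; print(n,nm,len(u),cv2.minEnclosingCircle(P.astype(np.float32)),"z",np.nanpercentile(W[m][:,2],[5,50,95]).round(3))
  print(n,"orange",*rects(f,(4,150,60),(18,255,255),.036,(.36,.65,.3,.55),10,(-.01,.08)),*rects(f,(4,150,60),(18,255,255),.036,(.36,.5,-.5,-.28),10,(-.01,.08)))
  print("box",*rects(f,(8,50,100),(28,160,255),.035,(.36,.5,.46,.62),40,(.022,.05)))
  scoop(f)
```

```text
t57.9 grasp [ 0.4181 -0.2052  0.292 ] rpy [-1.799e+02  1.000e-01  8.980e+01] F [-0.2  0.8  0.4] w 0.0438 q [-0.03 -0.02 -0.35  0.   -1.24 -1.54]
top start 185 ((418.7078857421875, -206.07843017578125), 26.507190704345703) z [0.1   0.105 0.129]
top orange (array([577., 447.]), array([91., 95.]), 2, np.int32(344), array([218., 187.]), 0.04) (array([552., 502.]), array([ 7., 40.]), 3, np.int32(23), array([203., 192.]), 0.041)
box (array([435., 561.]), array([53., 84.]), 77, np.int32(348), array([185., 223.]), 0.035)
post 33 [ 527.4 -441.1] [ 527.5 -440.7] [14.1 24.9] 1.3
postdark 35 [ 527.3 -440.5] [ 527.5 -440.7] [14.1 24.9] 1.3
rim 46 [ 535.7 -378.2] [ 535.6 -374.9] [91.  25.7] 82.6
spout 62 [ 539.9 -337. ] [ 539.2 -337.6] [37.6 24. ] 83.2
mat 234 [ 537.7 -360.9] [ 540.4 -393.2] [164.2  64.5] 86.9
scene start 102 ((416.7076110839844, -200.9766082763672), 26.167919158935547) z [0.101 0.106 0.128]
scene now 103 ((417.787841796875, -200.17059326171875), 26.1329345703125) z [0.101 0.105 0.129]
scene orange (array([581., 451.]), array([ 75., 101.]), 96, np.int32(437), array([239., 252.]), 0.035)
box (array([429., 564.]), array([59., 85.]), 77, np.int32(522), array([240., 305.]), 0.034)
post 13 [ 521.5 -430.6] [ 521.1 -430.2] [16.5 19.9] 89.8
postdark 14 [ 521.6 -429.6] [ 521.2 -429.7] [15.1 20.8] 17.7
rim 46 [ 531.1 -371.2] [ 530.9 -371. ] [96.5 29.6] 83.9
spout 50 [ 535.7 -332.1] [ 538.2 -332.1] [49.2 36.1] 89.4
mat 172 [ 510.7 -393.3] [ 525.2 -393. ] [162.9  77.4] 83.0
```

The stopper sits where it started (within about 1 mm, same height), the scoop is upright on its mat, the offcuts are in the bin and the card box has not moved. Handing in.

```bash
python3 -c "
from station import job_done; print(job_done())"
```

```text
the job is handed in; nothing more can be done
None
```

The job is handed in at about 58 s of the 210 s allowed. I put all four orange offcuts in the bin while the bottle was stoppered. I then took the stopper off, poured from the scoop with its lip in the mouth (up to about 44°), and levelled it before lifting out. Last, I set the scoop back on its mat and put the stopper back.

**Last checks that passed:**
- **Stopper:** within about 1 mm of its starting position and at the same height, in the scene view. The arm hid it from the top camera, so this is one view only.
- **Scoop:** post and spout within about 2 mm of their starting place on the mat (top view), with the bowl visibly empty.
- **Offcuts:** all orange is inside the bin outline and none is left on the bench.
- **Card box:** position unchanged.

**Not fully confirmed:**
- **Third ball:** only two balls could be clearly seen through the amber glass. The third is inferred from the empty bowl and from a before/after depth comparison that found nothing new on the bench but the stopper. The wrist force was too noisy to confirm it.
- **Gauge block:** I did not re-measure it; the arm never worked near where I took it to be.
- **Cameras:** the two views disagreed by about 4 to 6 mm in y, and I relied on the top view and the grip readings.

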